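# Fill the petit-four display boards

### The arm

A 6-joint arm with a two-finger parallel gripper is mounted at the origin on a cart in front of the work surface, level with it; the furniture and walls round the work are solid. World frame = base frame: x ahead of the robot, y to its left, z up, the work surface at z = 0. Lengths are in m, angles in rad, forces in N, time in s.
With the tool pointing down it reaches from about 0.35 to 0.95 m from the base axis. Payload 17.4 kg.
Tool frame: the origin (TCP) lies on the centre line of the jaws, within the pads' length; the fingertips stand 11 mm ahead of it and the grasp point (between the pads) lies 8 mm behind it (tcp_to_tips is the distance from the TCP to the fingertips, in m); z points along the fingers, y is the direction in which the jaws open and shut (so a half turn about z gives the same grasp; the last joint's range is limited). The gripper opens to 93 mm and grips with 3 to 60 N. Pads are 15 mm wide; open, the fingers measure 128 mm over their backs; the gripper's body (75 mm by 188 mm) begins 65 mm behind the grasp point.
Start: joints at [1.113, 0.116, 1.442, -0, 1.584, -0.038], TCP at [0.275, 0.616, 0.192] pointing down, gripper open.
Joint ranges: [-2.83, 2.83], [-0.83, 2.19], [0.07, 2.5], [-1.14, 4.28], [0.01, 3], [-2.97, 2.97]. Speed limits (rad/s): [1.89, 1.89, 2.22, 3.14, 3.14, 3.14].

### API

Orientations are given as a unit quaternion [w, x, y, z].
In Python, from rig import state, snapshot, finish_job, tcp_to_tips gives the robot as it stands.
- The arm moves only by the tool arm_command, never from a script. Its argument "series" is a list of rows, each an object with "translation": the shift along the tool's x, y, z each as a share of 1000 mm, from -1 to 1, a list of three; "angular": the turn, a rotation vector about the tool's x, y, z each as a share of 2 pi rad, from -1 to 1, a list of three; "fingers": the opening, from -1 (shut) to 1 (fully open). In form: [{"translation": [tx, ty, tz], "angular": [rx, ry, rz], "fingers": fingers}, ...]. A call has 1 to 8 rows; each row is the pose to reach, as a shift and turn from the pose commanded when the call began, along the tool's axes at that moment, turning the shorter way round; what a row does not reach only later rows make up. A row lasts 1/12 s, in which the tool goes at most 41.7 mm and 7.16 degrees, less where a joint would pass 70% of its speed; a pose out of reach is approached as far as the arm can. A call with a number of a shift or a turn outside -1 to 1 is refused whole. A call with a gripper value outside its range is refused whole. The fingers move at their own pace and stop on an object; the grip force is fixed at half the most. Time passes only in rows, so rows that repeat a pose let the fingers close. It gives the time, the measured TCP pose, the force and the opening at its end, in the units of the state.
- state(): the state, without advancing time (a new reading comes with each control period).
- snapshot(name): name is "side" or "top"; returns a dict with "pixels" (400x640x3 uint8, red, green, blue), "vertical_fov" (degrees; the focal length in pixels is half the picture's height over the tangent of half this angle, whatever the lens; pixels are square), "cx", "cy" (the principal point, pixels), "k1" (the pictures are not rectified: a ray, as slopes to the right and down, at radius r is drawn at 1 + k1 r^2 times it, then the intrinsics apply), "rvec" (rotation vector, rad) and "tvec" (3), from world to camera coordinates, as OpenCV has them. Camera axes: x right, y down, z forward; pixel columns grow to the right and rows downward; lengths in m; the calibration is good to about 2 mm. A picture is of the moment at which its call begins. There is no depth.
- finish_job(): hands the job in, once; it reports no verdict.
The state is a dict: "time": time; "joint_pos": joint angles; "joint_velocities": joint speeds; "joint_efforts": joint torques, N m; "eef_pos": TCP position; "eef_rot": TCP orientation; "force": force on the tool from outside, world axes, zero at the start; "wrist_torque": the same for the moment, N m; "gripper_width": finger opening in m.
Only numpy, scipy, OpenCV 4.12 (cv2) and the standard library are available. Lean on these libraries where they do the work, as an engineer would, in place of code of your own. Each camera call takes 0.05 s, during which the arm holds its last target.

### The job

Sort the five petits fours on the baking mat into the three wooden display boards, each kind on the board that is cut for it: the two brownies in the rectangular recesses, the raspberry tartlet in the empty large round recess, and the two green macarons in the empty small round ones. Every piece must end the right way up and lie flat on the floor of its own recess. Leave the ramekin and the sugar shaker where they stand.

Things in the scene. Friction and masses are not known exactly. Their poses are not given: they have to be found in the camera images.
- brownie_a_center (a point): dark brown chocolate brownie, a rough-sided block 58 x 76 x 36 mm; the point is its centre, half-way up (18 mm above its underside); its y axis runs along the 76 mm length, x across the 58 mm width (grip across the width), z up
- brownie_b_center (a point): a second dark brown brownie, same size, point and axes as the first; the two are interchangeable
- macaron_a_center (a point): pistachio-green macaron on the 2 mm thick tan baking mat, where all five loose pieces start, round, 46 mm across and 30 mm high, cream filling round its middle; the point is its centre, 15 mm above its underside; z up
- macaron_b_center (a point): a second pistachio-green macaron, the same; the two are interchangeable
- tart_center (a point): golden round tartlet, straight wall 56 mm across and 24 mm high, three red raspberries on top reaching about 36 mm above its underside; the point is the centre of the wall, 12 mm above its underside; z up
- brownie_board: brown wooden display board, fixed, 218 (x) x 92 (y) x 14 mm; origin: centre of its underside, x away from the robot (within 5 degrees), z up. Two empty recesses 94 (x) x 76 (y) mm, 6 mm deep (floor 8 mm above the origin), centred at x = -49.5 and +49.5 mm; a brownie's 76 mm length goes along x. No finger room beside a seated piece below the board's top: hold pieces 8 mm or more above their underside
- tart_board: brown wooden display board of the same outside size, origin and axes, fixed, with two round recesses 74 mm across and 6 mm deep (floor 8 mm above the origin) at x = -50 and +50 mm; the one at +50 (far from the robot) already holds a raspberry tartlet that stays, the one at -50 is empty
- macaron_board: brown wooden display board of the same outside size, origin and axes, fixed, with three round recesses 62 mm across and 6 mm deep (floor 8 mm above the origin) at x = -68, 0 and +68 mm; the one at +68 (far from the robot) already holds a green macaron that stays, the ones at -68 and 0 are empty
- ramekin: bystander: white ceramic ramekin, 82 mm across and 48 mm high, standing on the worktop; origin at the centre of its underside
- shaker: bystander: white icing-sugar shaker, 67 mm across and 114 mm high, standing on the worktop to the left; origin at the centre of its underside

How it is judged:
At the end, for the whole second after the job is handed in: Brownies, macarons and tartlet each in a free recess of their own board: upright within 0.08 rad, on the recess floor (height within 2.5 mm), within 14 (brownie), 12 (macaron), 13 mm (tartlet) of its centre along each board axis, at rest; ramekin and shaker within 20 mm of their start ((x of brownie_a_center in the frame of brownie_board between -0.0635 and -0.0355 m or x of brownie_a_center in the frame of brownie_board between 0.0355 and 0.0635 m) and y of brownie_a_center in the frame of brownie_board between -0.014 and 0.014 m and z of brownie_a_center in the frame of brownie_board between 0.0235 and 0.0285 m and angle between each of brownie_a_center, brownie_b_center, macaron_a_center, macaron_b_center, tart_center's own z axis and vertical below 0.08 rad and (x of brownie_b_center in the frame of brownie_board between -0.0635 and -0.0355 m or x of brownie_b_center in the frame of brownie_board between 0.0355 and 0.0635 m) and y of brownie_b_center in the frame of brownie_board between -0.014 and 0.014 m and z of brownie_b_center in the frame of brownie_board between 0.0235 and 0.0285 m and (x of macaron_a_center in the frame of macaron_board between -0.08 and -0.056 m or x of macaron_a_center in the frame of macaron_board between -0.012 and 0.012 m) and y of macaron_a_center in the frame of macaron_board between -0.012 and 0.012 m and z of macaron_a_center in the frame of macaron_board between 0.0205 and 0.0255 m and (x of macaron_b_center in the frame of macaron_board between -0.08 and -0.056 m or x of macaron_b_center in the frame of macaron_board between -0.012 and 0.012 m) and y of macaron_b_center in the frame of macaron_board between -0.012 and 0.012 m and z of macaron_b_center in the frame of macaron_board between 0.0205 and 0.0255 m and x of tart_center in the frame of tart_board between -0.063 and -0.037 m and y of tart_center in the frame of tart_board between -0.013 and 0.013 m and z of tart_center in the frame of tart_board between 0.0175 and 0.0225 m and linear speed of each of brownie_a, macaron_a, tart, brownie_b, macaron_b below 0.02 m/s and distance of each of ramekin, shaker from where it was at the start of the episode below 0.02 m); the robot touches nothing.
It fails at once if the ramekin is pushed more than 20 mm or tipped (distance of ramekin from where it was at the start of the episode above 0.02 m or angle between ramekin's own z axis and vertical above 0.4 rad).
It fails at once if the sugar shaker is pushed more than 20 mm or tipped (distance of shaker from where it was at the start of the episode above 0.02 m or angle between shaker's own z axis and vertical above 0.4 rad).
It also fails if it takes over 128 s, if anything falls off the work surface, if the arm or the gripper's body presses on something with over 40 N, if the wrist force passes 120 N, or if a joint passes its speed limit or range.

## Working session

There is one attempt and no reset: what is moved stays moved. The work goes in short steps, Python scripts to look and compute and a tool call to move; the robot and the scene stay as the last step left them, time stands still between calls to the robot, and variables do not carry over. Pictures are saved under pics/ and viewed, and the job is handed in when it is done.

Besides the shell and the picture viewer there is one more tool, called after "Request:" as a command line: name --argument value ..., lists and objects as JSON in quotes. arm_command: Moves the arm, as the interface text tells. Its arguments: {"type":"object","properties":{"series":{"type":"array"}},"required":["series"]}

```bash
mkdir -p pics; ls
python3 - <<'E'
from rig import state,snapshot,tcp_to_tips
import cv2,pickle
print(state(),tcp_to_tips)
d={}
for n in("top","side"):
    s=snapshot(n);d[n]=s;cv2.imwrite(f"pics/{n}0.png",s["pixels"][:,:,::-1]);print(n,{k:v for k,v in s.items() if k!="pixels"})
pickle.dump(d,open("s0.pkl","wb"))
E
```

```text
pics
{'time': 0.0, 'joint_pos': array([ 1.11321944e+00,  1.16448040e-01,  1.44226079e+00, -6.32251353e-06,
        1.58396471e+00, -3.77948668e-02]), 'joint_velocities': array([-0.0003915 , -0.00012792,  0.00033543, -0.00162595, -0.00021465,
        0.00028252]), 'joint_efforts': array([ 1.80502470e-04, -7.21254587e+01, -6.22599435e+01,  7.80199002e-02,
        2.39960232e-02, -1.62235170e-05]), 'eef_pos': array([0.27501123, 0.61618964, 0.19083355]), 'eef_rot': array([-1.29432195e-04,  2.08353313e-01,  9.78053478e-01, -5.24729349e-04]), 'force': array([ 0.1719894 ,  0.02652856, -1.18679812]), 'wrist_torque': array([-0.025487  ,  0.01277211, -0.04531287]), 'gripper_width': 0.09308356881556601} 0.011
top {'vertical_fov': 46.66434201504396, 'cx': 317.57448118888624, 'cy': 199.13256544690623, 'k1': -0.010483441088584193, 'rvec': array([ 2.17097359, -2.12666921,  0.15552127]), 'tvec': array([0.08286106, 0.51978905, 1.72061906])}
side {'vertical_fov': 51.70360615046142, 'cx': 323.51314950477285, 'cy': 194.71337726607314, 'k1': -0.01848605296459194, 'rvec': array([ 2.29817970e+00, -2.87684793e-04,  1.69137314e-04]), 'tvec': array([-0.49697815,  0.09525664,  1.21198692])}
```

View pics/top0.png

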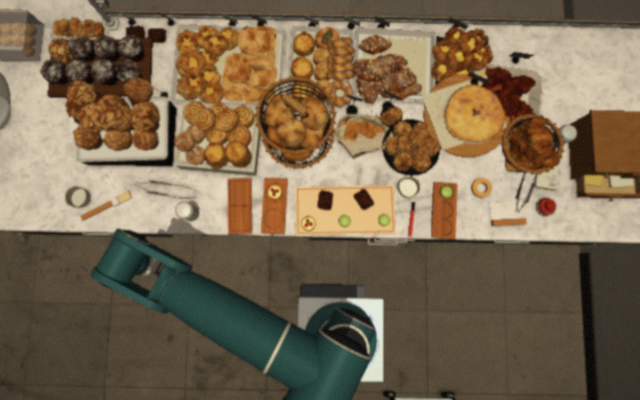

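View pics/side0.png

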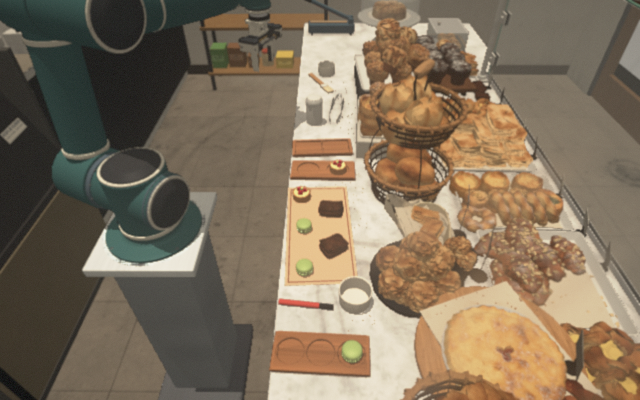

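The top view shows the mat at about (297–397, 187–235), with brownies at (326,200) and (364,199), macarons at (345,220) and (383,219), and the tart at (308,223). The boards are at x≈240 (brownie), 275 (tart) and 444 (macaron). The ramekin is at (408,187) and the shaker at (186,210). I'll enlarge both views and measure.

```bash
cat > h.py <<'E'
import numpy as np,cv2,pickle
def cam(s):
    h=s["pixels"].shape[0];f=h/2/np.tan(np.radians(s["vertical_fov"])/2)
    K=np.array([[f,0,s["cx"]],[0,f,s["cy"]],[0,0,1]]);D=np.array([s["k1"],0,0,0,0.])
    return K,D,cv2.Rodrigues(s["rvec"])[0],s["tvec"]
def ray(s,px):
    K,D,R,t=cam(s);u=cv2.undistortPoints(np.array(px,float).reshape(-1,1,2),K,D).reshape(-1,2)
    return -R.T@t,np.c_[u,np.ones(len(u))]@R
def onplane(s,px,z):
    c,d=ray(s,px);return c+d*((z-c[2])/d[:,2])[:,None]
def proj(s,P):
    K,D,R,t=cam(s);return cv2.projectPoints(np.array(P,float).reshape(-1,1,3),s["rvec"],s["tvec"],K,D)[0].reshape(-1,2)
E
python3 - <<'E'
from h import *
d=pickle.load(open("s0.pkl","rb"))
for n,(x0,y0,x1,y1),k in(("top",(170,165,470,245),2.6),("side",(255,130,385,385),2.3)):
    c=d[n]["pixels"][y0:y1,x0:x1,::-1];cv2.imwrite(f"pics/{n}crop.png",cv2.resize(c,None,fx=k,fy=k,interpolation=cv2.INTER_CUBIC))
for n in d: print(n,-cam(d[n])[2].T@cam(d[n])[3])
print(onplane(d["top"],[(228,178),(252,178),(229,234),(252,234),(297,188),(396,188),(397,234),(298,234)],.014).round(3))
print(onplane(d["side"],[(293,140),(352,139),(275,333),(370,335),(368,376),(271,370)],.014).round(3))
E
```

```text
top [0.26926986 0.09541894 1.77650374]
side [ 0.49673093 -0.84204643  0.87703455]
[[ 0.596  0.441  0.014]
 [ 0.598  0.349  0.014]
 [ 0.38   0.427  0.014]
 [ 0.382  0.34   0.014]
 [ 0.563  0.174  0.014]
 [ 0.571 -0.208  0.014]
 [ 0.394 -0.211  0.014]
 [ 0.386  0.165  0.014]]
[[ 0.384  0.432  0.014]
 [ 0.603  0.438  0.014]
 [ 0.386 -0.349  0.014]
 [ 0.603 -0.354  0.014]
 [ 0.591 -0.448  0.014]
 [ 0.385 -0.435  0.014]]
```

View pics/topcrop.png

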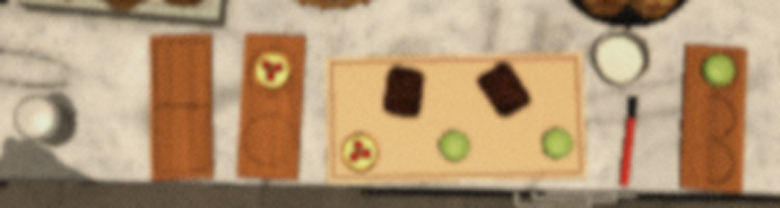

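View pics/sidecrop.png

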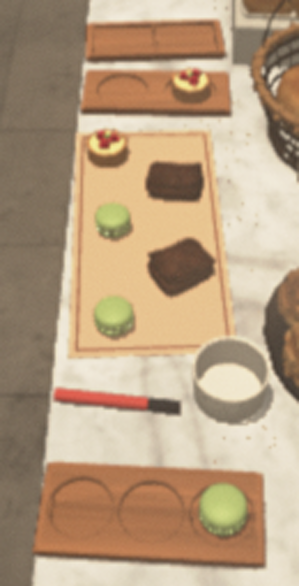

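```bash
cat >> h.py <<'E'
def blobs(s,name,roi):
    hsv=cv2.cvtColor(s["pixels"],cv2.COLOR_RGB2HSV).astype(int);H,S,V=hsv[...,0],hsv[...,1],hsv[...,2]
    m={"green":(H>28)&(H<55)&(S>70)&(V>60),"brownie":(V<85),"wood":((H<13)&(S>110)&(V>70)),"white":(S<40)&(V>150),
       "tart":(H>15)&(H<35)&(S>60)&(V>180),"mat":(H>8)&(H<22)&(S>60)&(V>150)}[name].astype(np.uint8)
    k=np.zeros_like(m);x0,y0,x1,y1=roi;k[y0:y1,x0:x1]=1;m*=k
    out=[]
    for c in cv2.findContours(m,cv2.RETR_EXTERNAL,cv2.CHAIN_APPROX_NONE)[0]:
        if cv2.contourArea(c)>20:out.append(c)
    return out
E
python3 - <<'E'
from h import *
d=pickle.load(open("s0.pkl","rb"))
R={"top":(220,170,470,237),"side":(265,130,374,380)}
for n in d:
  s=d[n]
  for col,z in(("green",.017),("brownie",.020),("wood",.014)):
    for c in blobs(s,col,R[n]):
      m=cv2.moments(c);a=m["m00"];p=(m["m10"]/a,m["m01"]/a)
      q=cv2.minAreaRect(onplane(s,c.reshape(-1,2),z)[:,:2].astype(np.float32))
      print(n,col,a,np.round(p,1),onplane(s,[p],z)[0].round(4),"rect",np.round(q[0],4),np.round(q[1],4),round(q[2],1))
s=d["top"];print("ramekin",onplane(s,[(408,187)],.048).round(3),onplane(s,[(186,210)],.114).round(3))
E
```

```text
top green 74.0 [344.3 220.5] [ 0.4406 -0.01    0.017 ] rect [ 0.4407 -0.0088] [0.0344 0.0382] 1.2
top green 76.0 [383.8 219.8] [ 0.4466 -0.1606  0.017 ] rect [ 0.4458 -0.1612] [0.0375 0.0382] 45.6
top green 81.0 [445.8 191.6] [ 0.5605 -0.3995  0.017 ] rect [ 0.559  -0.4001] [0.0386 0.0396] 89.0
top brownie 180.5 [324.8 199.9] [0.5179 0.0658 0.02  ] rect [0.5186 0.0655] [0.0487 0.0651] 83.1
top brownie 190.0 [363.4 199.2] [ 0.5239 -0.0819  0.02  ] rect [ 0.5236 -0.0816] [0.0666 0.0483] 34.0
top brownie 80.0 [410.1 171.9] [ 0.6343 -0.2619  0.02  ] rect [ 0.6318 -0.2655] [0.0197 0.1162] 1.2
top wood 69.0 [410.9 222.7] [ 0.4378 -0.2644  0.014 ] rect [ 0.4391 -0.2647] [0.0138 0.1044] 82.9
top wood 966.0 [443.3 213.5] [ 0.4756 -0.3889  0.014 ] rect [ 0.4926 -0.392 ] [0.0923 0.2098] 88.7
top wood 1159.0 [274.  205.5] [0.493  0.2598 0.014 ] rect [0.4942 0.2601] [0.0889 0.2135] 88.6
top wood 1184.0 [239.4 206.1] [0.488  0.3923 0.014 ] rect [0.4895 0.3919] [0.2163 0.0883] 2.7
side green 318.0 [351.6 351. ] [ 0.5587 -0.3936  0.017 ] rect [ 0.5587 -0.3933] [0.0473 0.0422] 88.1
side green 180.5 [
[... 315 characters left out ...]
 [ 0.4899 -0.3973  0.014 ] rect [ 0.4893 -0.3948] [0.0935 0.2146] 86.8
side wood 172.0 [298.7 303.1] [ 0.4367 -0.2689  0.014 ] rect [ 0.4367 -0.2688] [0.0148 0.0999] 83.4
side wood 50.5 [329.7 242.7] [ 0.514  -0.0734  0.014 ] rect [ 0.5192 -0.0743] [0.037  0.0307] 89.7
side wood 30.5 [301.3 189.9] [0.4262 0.1504 0.014 ] rect [0.4268 0.1504] [0.0289 0.0296] 1.8
side wood 782.0 [318.2 170. ] [0.4791 0.253  0.014 ] rect [0.4928 0.2566] [0.0928 0.2136] 90.0
side wood 24.0 [337.3 163.1] [0.5445 0.2912 0.014 ] rect [0.5436 0.2918] [0.0341 0.0277] 89.0
side wood 776.5 [321.1 147. ] [0.4882 0.3871 0.014 ] rect [0.4895 0.3873] [0.2137 0.0944] 2.2
ramekin [[ 0.57  -0.248  0.048]] [[0.457 0.568 0.114]]
```

```bash
cat >> h.py <<'E'
def go(x,y,z,phi,verbose=True):
    from rig import state
    from scipy.spatial.transform import Rotation as Ro
    s=state();q=s["eef_rot"];R=Ro.from_quat([q[1],q[2],q[3],q[0]])
    T=Ro.from_matrix(np.array([[-np.sin(phi*np.pi/180),np.cos(phi*np.pi/180),0],[np.cos(phi*np.pi/180),np.sin(phi*np.pi/180),0],[0,0,-1.]]).T)
    print("pos",s["eef_pos"].round(4),"t",round(s["time"],2),"w",round(s["gripper_width"],4))
    print("trans",R.inv().apply(np.array([x,y,z])-s["eef_pos"]).round(4),"ang",((R.inv()*T).as_rotvec()/2/np.pi).round(4))
E
sed -i 's/np.array(\[\[-np.sin(phi\*np.pi\/180),np.cos/np.array([[-np.sin(phi*np.pi\/180),np.cos/' h.py
python3 - <<'E'
from h import *
d=pickle.load(open("s0.pkl","rb"))
for n,roi in (("top",(300,212,318,233)),("side",(290,180,315,205))):
  s=d[n]
  for c in blobs(s,"tart",roi):
      m=cv2.moments(c);a=m["m00"];p=(m["m10"]/a,m["m01"]/a);print(n,a,np.round(p,1),onplane(s,[p],.026)[0].round(4),cv2.boundingRect(c))
print(onplane(d["side"],[(302,194)],.016))
go(.50,.30,.17,90)
E
```

```text
top 340.0 [308.5 222. ] [0.4313 0.1261 0.026 ] (300, 212, 18, 21)
side 66.5 [308.3 198.9] [0.4504 0.0944 0.026 ] (292, 189, 23, 16)
side 52.0 [300.1 193.3] [0.4242 0.1205 0.026 ] (290, 187, 19, 11)
[[0.42938511 0.12856118 0.016     ]]
pos [0.275  0.6162 0.1909] t 0.1 w 0.0931
trans [-0.3343 -0.197   0.0211] ang [-0.0002 -0.     -0.0668]
```

```bash
python3 -c "
from h import *
go(.429,.127,.13,90)"
```

```text
pos [0.275  0.6162 0.1909] t 0.1 w 0.0931
trans [-0.34   -0.3839  0.0613] ang [-0.0002 -0.     -0.0668]
```

Request:
arm_command --series '[{"translation": [-0.34,-0.384,0.061],"angular": [0,0,-0.067],"fingers": 1},{"translation": [-0.34,-0.384,0.061],"angular": [0,0,-0.067],"fingers": 1},{"translation": [-0.34,-0.384,0.061],"angular": [0,0,-0.067],"fingers": 1},{"translation": [-0.34,-0.384,0.061],"angular": [0,0,-0.067],"fingers": 1},{"translation": [-0.34,-0.384,0.061],"angular": [0,0,-0.067],"fingers": 1},{"translation": [-0.34,-0.384,0.061],"angular": [0,0,-0.067],"fingers": 1},{"translation": [-0.34,-0.384,0.061],"angular": [0,0,-0.067],"fingers": 1},{"translation": [-0.34,-0.384,0.061],"angular": [0,0,-0.067],"fingers": 1}]'

```text
time: 0.77
eef_pos: [0.3744, 0.2988, 0.1517]
eef_rot: [0.0, -0.001, 1.0, -0.0]
force: [0.6, 0.3, -0.7]
gripper_width: 0.0933
```

```bash
python3 -c "
from h import *
go(.429,.127,.10,90)"
```

```text
pos [0.3744 0.2988 0.1517] t 0.77 w 0.0933
trans [-0.0543 -0.1719  0.0517] ang [-0.      0.      0.0003]
```

Request:
arm_command --series '[{"translation": [-0.054,-0.172,0.03],"angular": [0,0,0],"fingers": 1},{"translation": [-0.054,-0.172,0.05],"angular": [0,0,0],"fingers": 1},{"translation": [-0.054,-0.172,0.05],"angular": [0,0,0],"fingers": 1},{"translation": [-0.054,-0.172,0.05],"angular": [0,0,0],"fingers": 1},{"translation": [-0.054,-0.172,0.05],"angular": [0,0,0],"fingers": 1},{"translation": [-0.054,-0.172,0.05],"angular": [0,0,0],"fingers": 1},{"translation": [-0.054,-0.172,0.05],"angular": [0,0,0],"fingers": 1}]'

```text
time: 1.35
eef_pos: [0.4286, 0.1279, 0.1018]
eef_rot: [-0.0, 0.001, 1.0, -0.0]
force: [0.9, 1.1, -0.4]
gripper_width: 0.0926
```

```bash
cat > look.py <<'E'
import sys
from h import *
from rig import snapshot
n,tag,x0,y0,x1,y1,k=sys.argv[1],sys.argv[2],*map(int,sys.argv[3:7]),float(sys.argv[7])
s=snapshot(n);pickle.dump(s,open(tag+".pkl","wb"))
cv2.imwrite(f"pics/{tag}.png",cv2.resize(s["pixels"][y0:y1,x0:x1,::-1],None,fx=k,fy=k,interpolation=cv2.INTER_CUBIC))
E
python3 look.py side s1 250 100 400 250 4
python3 -c "
from h import *
go(.429,.127,.023,90)"
```

```text
pos [0.4286 0.1288 0.1022] t 1.4 w 0.093
trans [-0.0004 -0.0018  0.0792] ang [ 0. -0.  0.]
```

View pics/s1.png

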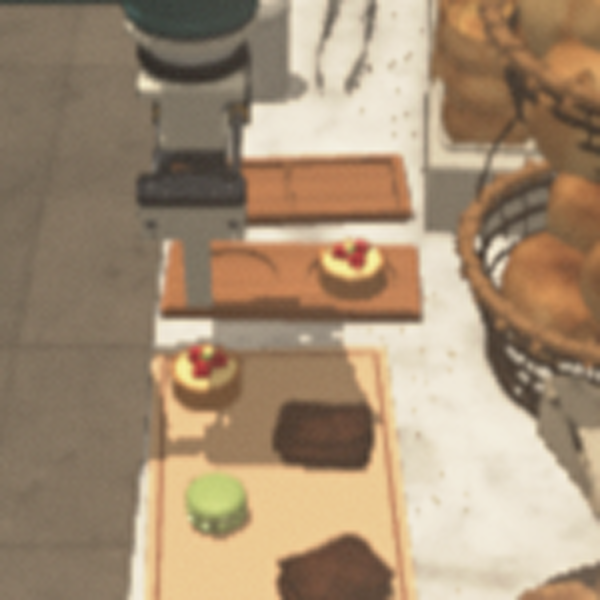

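The gripper is above the tart in line with it: finger at (200,280) in the crop and tart at (205,375). Descending and closing.

Request:
arm_command --series '[{"translation": [0,-0.002,0.035],"angular": [0,0,0],"fingers": 1},{"translation": [0,-0.002,0.065],"angular": [0,0,0],"fingers": 1},{"translation": [0,-0.002,0.079],"angular": [0,0,0],"fingers": 1},{"translation": [0,-0.002,0.079],"angular": [0,0,0],"fingers": 1},{"translation": [0,-0.002,0.079],"angular": [0,0,0],"fingers": -1},{"translation": [0,-0.002,0.079],"angular": [0,0,0],"fingers": -1},{"translation": [0,-0.002,0.079],"angular": [0,0,0],"fingers": -1},{"translation": [0,-0.002,0.079],"angular": [0,0,0],"fingers": -1}]'

```text
time: 2.07
eef_pos: [0.4293, 0.1271, 0.0245]
eef_rot: [0.001, -0.001, 1.0, 0.0]
force: [0.1, -0.8, -0.6]
gripper_width: 0.0709
```

Request:
arm_command --series '[{"translation": [0,0,0],"angular": [0,0,0],"fingers": -1},{"translation": [0,0,0],"angular": [0,0,0],"fingers": -1},{"translation": [0,0,0],"angular": [0,0,0],"fingers": -1}]'

```text
time: 2.32
eef_pos: [0.4288, 0.1267, 0.0235]
eef_rot: [0.0, -0.001, 1.0, 0.0]
force: [0.2, -0.0, -0.1]
gripper_width: 0.0507
```

Request:
arm_command --series '[{"translation": [0,0,0],"angular": [0,0,0],"fingers": -1},{"translation": [0,0,0],"angular": [0,0,0],"fingers": -1},{"translation": [0,0,0],"angular": [0,0,0],"fingers": -1}]'

```text
time: 2.57
eef_pos: [0.4287, 0.1267, 0.0232]
eef_rot: [-0.0, -0.001, 1.0, -0.0]
force: [-0.4, -0.1, 0.3]
gripper_width: 0.0311
```

```bash
python3 look.py side s2 250 100 400 250 4
```

```text
(no output)
```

View pics/s2.png

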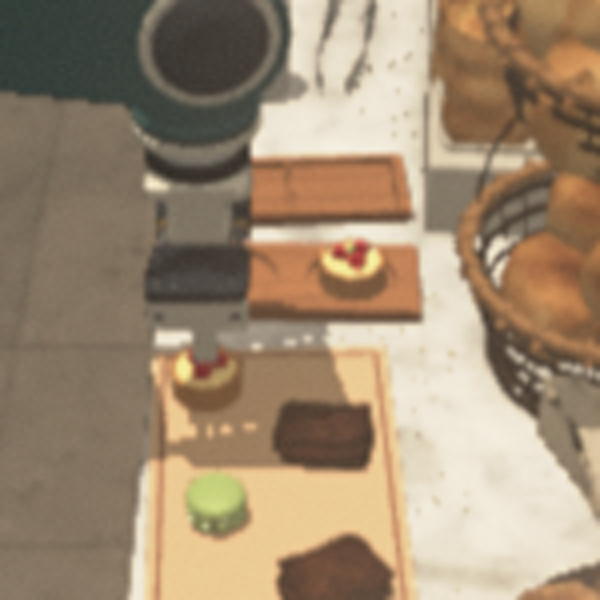

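```bash
python3 -c "
from h import *
from rig import state
for t,y,z,w in(('s1',.128,.091,.093),('s2',.1267,.012,.031)):
  s=pickle.load(open(t+'.pkl','rb'))
  P=[[.429,y+q,z+dz] for q in(-w/2-.017,-w/2,w/2) for dz in (0,.08)]
  p=proj(s,P);print(t,((p-[250,100])*4).round(0).tolist())
  print(((proj(s,[[.429,.127,.026]])-[250,100])*4).round())
print({k:v for k,v in state().items() if k[:3] in('eef','gri')})
"
```

```text
s1 [[200.0, 357.0], [196.0, 270.0], [201.0, 342.0], [197.0, 255.0], [206.0, 264.0], [203.0, 179.0]]
[[207. 368.]]
s2 [[206.0, 409.0], [202.0, 330.0], [207.0, 395.0], [203.0, 315.0], [208.0, 368.0], [205.0, 289.0]]
[[207. 368.]]
{'eef_pos': array([0.42865159, 0.12669783, 0.02314769]), 'eef_rot': array([-6.35979681e-05, -5.57513000e-04,  9.99999843e-01, -8.75076465e-08]), 'gripper_width': 0.027195593502911036}
```

```bash
python3 look.py top t2 220 150 420 250 4; python3 look.py side s3 275 130 325 215 8
```

```text
(no output)
```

View pics/t2.png

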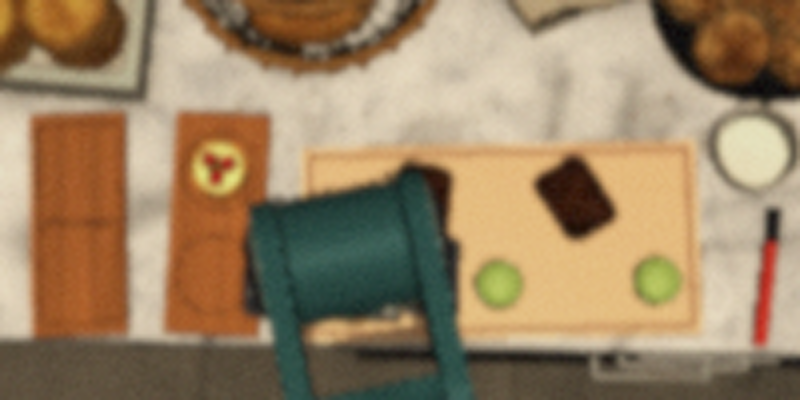

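View pics/s3.png

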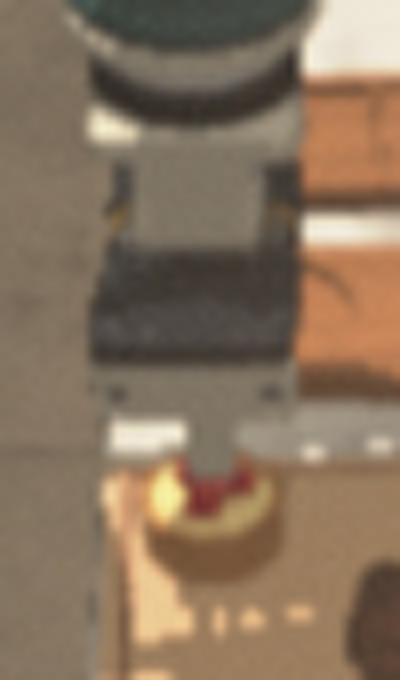

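```bash
python3 -c "
from h import *
s=pickle.load(open('s1.pkl','rb'))
f=lambda P:((proj(s,P)-[250,100])*4).round(0).tolist()
print('body',f([[.429-.0375,.034,.175],[.429+.0375,.034,.175]]),'tip',f([[.4215,.064,.091],[.4365,.064,.091]]))
for dz in(.03,.04,.05,.06): print(dz,f([[.429-.0375,.034,.175+dz],[.429+.0375,.034,.175+dz],[.429,.064,.091+dz]]))
"
```

```text
body [[139.0, 293.0], [249.0, 293.0]] tip [[190.0, 358.0], [211.0, 358.0]]
0.03 [[136.0, 258.0], [248.0, 258.0], [199.0, 326.0]]
0.04 [[135.0, 246.0], [248.0, 246.0], [198.0, 315.0]]
0.05 [[134.0, 234.0], [248.0, 234.0], [198.0, 304.0]]
0.06 [[133.0, 222.0], [248.0, 222.0], [197.0, 293.0]]
```

The side view shows the finger end at crop (210,470). That is about 48 mm higher than the reported TCP height implies, so the fingers closed above the tart without touching it. I'll open, go down part of the way, and check again.

Request:
arm_command --series '[{"translation": [0,0,0],"angular": [0,0,0],"fingers": 1},{"translation": [0,0,0],"angular": [0,0,0],"fingers": 1},{"translation": [0,0,0],"angular": [0,0,0],"fingers": 1},{"translation": [0,0,0],"angular": [0,0,0],"fingers": 1},{"translation": [0,0,0],"angular": [0,0,0],"fingers": 1},{"translation": [0,0,0],"angular": [0,0,0],"fingers": 1},{"translation": [0,0,0],"angular": [0,0,0],"fingers": 1},{"translation": [0,0,0],"angular": [0,0,0],"fingers": 1}]'

```text
time: 3.38
eef_pos: [0.4287, 0.1267, 0.0232]
eef_rot: [-0.0, -0.001, 1.0, -0.0]
force: [-0.4, -0.3, -0.7]
gripper_width: 0.0676
```

Request:
arm_command --series '[{"translation": [0,0,0],"angular": [0,0,0],"fingers": 1},{"translation": [0,0,0.01],"angular": [0,0,0],"fingers": 1},{"translation": [0,0,0.02],"angular": [0,0,0],"fingers": 1},{"translation": [0,0,0.025],"angular": [0,0,0],"fingers": 1},{"translation": [0,0,0.025],"angular": [0,0,0],"fingers": 1}]'

```text
time: 3.8
eef_pos: [0.4277, 0.1265, -0.0038]
eef_rot: [-0.001, -0.001, 1.0, -0.0]
force: [-0.4, -0.9, 0.5]
gripper_width: 0.0923
```

```bash
python3 look.py side s4 275 130 325 215 8; python3 -c "
from h import *
from rig import state
print(state())
s=pickle.load(open('s4.pkl','rb'))
f=lambda P:((proj(s,P)-[275,130])*8).round(0).tolist()
for dz in(.0,.01,.02,.03,.04,.05,.06): print(dz,f([[.429-.0375,.033,.071+dz],[.429+.0375,.033,.071+dz],[.429,.063,-.013+dz]]))
"
```

```text
{'time': 3.85, 'joint_pos': array([ 2.30347960e-01, -2.77235559e-01,  2.13424144e+00, -5.59063721e-06,
        1.28648947e+00, -1.34161868e+00]), 'joint_velocities': array([ 0.00156374, -0.0121684 , -0.01883574, -0.00109973,  0.01078641,
        0.00026434]), 'joint_efforts': array([-6.68828594e-03, -3.30602431e+01, -5.60725665e+01,  2.59529479e-03,
       -1.40883154e-01, -1.65387763e-05]), 'eef_pos': array([ 0.42804796,  0.1265717 , -0.00292029]), 'eef_rot': array([-9.25737513e-04, -5.85940943e-04,  9.99999376e-01, -2.19278440e-04]), 'force': array([-0.94306313,  0.55055773, -0.39871367]), 'wrist_torque': array([ 0.03323784, -0.03584149, -0.01842437]), 'gripper_width': 0.09279803213669757}
0.0 [[95.0, 574.0], [303.0, 574.0], [211.0, 682.0]]
0.01 [[94.0, 553.0], [303.0, 553.0], [210.0, 663.0]]
0.02 [[92.0, 533.0], [303.0, 533.0], [209.0, 644.0]]
0.03 [[90.0, 512.0], [302.0, 512.0], [208.0, 625.0]]
0.04 [[89.0, 490.0], [302.0, 490.0], [207.0, 606.0]]
0.05 [[87.0, 469.0], [301.0, 469.0], [206.0, 586.0]]
0.06 [[85.0, 447.0], [301.0, 447.0], [205.0, 567.0]]
```

View pics/s4.png

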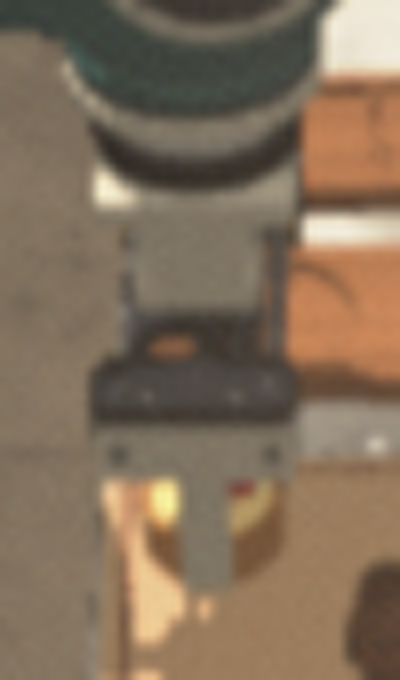

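The finger now stands in front of the tart with its end at (208,588), which gives a height offset of about +47.5 mm. The tips are at z≈0.034, so I'll go down another 20 mm and grip.

Request:
arm_command --series '[{"translation": [0,0,0.01],"angular": [0,0,0],"fingers": 1},{"translation": [0,0,0.018],"angular": [0,0,0],"fingers": 1},{"translation": [0,0,0.021],"angular": [0,0,0],"fingers": 1},{"translation": [0,0,0.021],"angular": [0,0,0],"fingers": 1},{"translation": [0,0,0.021],"angular": [0,0,0],"fingers": -1},{"translation": [0,0,0.021],"angular": [0,0,0],"fingers": -1},{"translation": [0,0,0.021],"angular": [0,0,0],"fingers": -1},{"translation": [0,0,0.021],"angular": [0,0,0],"fingers": -1}]'

```text
time: 4.52
eef_pos: [0.4289, 0.1268, -0.0225]
eef_rot: [0.0, -0.001, 1.0, 0.0]
force: [-0.2, -0.0, -0.8]
gripper_width: 0.0707
```

Request:
arm_command --series '[{"translation": [0,0,0],"angular": [0,0,0],"fingers": -1},{"translation": [0,0,0],"angular": [0,0,0],"fingers": -1},{"translation": [0,0,0],"angular": [0,0,0],"fingers": -1},{"translation": [0,0,0],"angular": [0,0,0],"fingers": -1}]'

```text
time: 4.85
eef_pos: [0.4288, 0.1268, -0.0227]
eef_rot: [0.0, -0.001, 1.0, 0.0]
force: [0.1, -0.1, 1.5]
gripper_width: 0.0557
```

```bash
python3 look.py side s5 275 130 325 215 8; python3 -c "
from h import *
go(.4435,.261,.05,89)"
```

```text
pos [ 0.4288  0.1267 -0.0227] t 4.9 w 0.0554
trans [-0.0149  0.1342 -0.0727] ang [0.    0.    0.003]
```

View pics/s5.png

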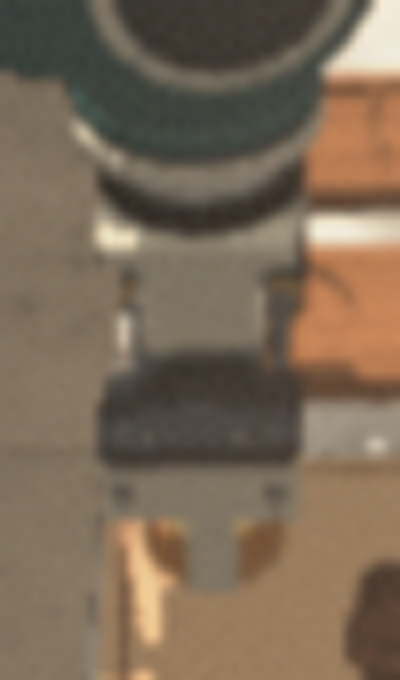

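Gripped at 55.7 mm, which matches the tart. Lift and carry it to the tart board.

Request:
arm_command --series '[{"translation": [0,0,-0.03],"angular": [0,0,0],"fingers": -1},{"translation": [0,0,-0.06],"angular": [0,0,0],"fingers": -1},{"translation": [-0.015,0.135,-0.065],"angular": [0,0,0.003],"fingers": -1},{"translation": [-0.015,0.135,-0.065],"angular": [0,0,0.003],"fingers": -1},{"translation": [-0.015,0.135,-0.065],"angular": [0,0,0.003],"fingers": -1},{"translation": [-0.015,0.135,-0.065],"angular": [0,0,0.003],"fingers": -1},{"translation": [-0.015,0.135,-0.065],"angular": [0,0,0.003],"fingers": -1},{"translation": [-0.015,0.135,-0.065],"angular": [0,0,0.003],"fingers": -1}]'

```text
time: 5.57
eef_pos: [0.4432, 0.2618, 0.0417]
eef_rot: [-0.0, 0.008, 1.0, -0.0]
force: [-0.4, -0.2, -0.4]
gripper_width: 0.0555
```

```bash
python3 look.py side s6 280 100 360 190 7; python3 -c "
from h import *
go(.4435,.262,-.0157,89)"
```

```text
pos [0.4432 0.2611 0.0417] t 5.62 w 0.0555
trans [-0.0003  0.0009  0.0574] ang [-0.0001 -0.0001  0.    ]
```

View pics/s6.png

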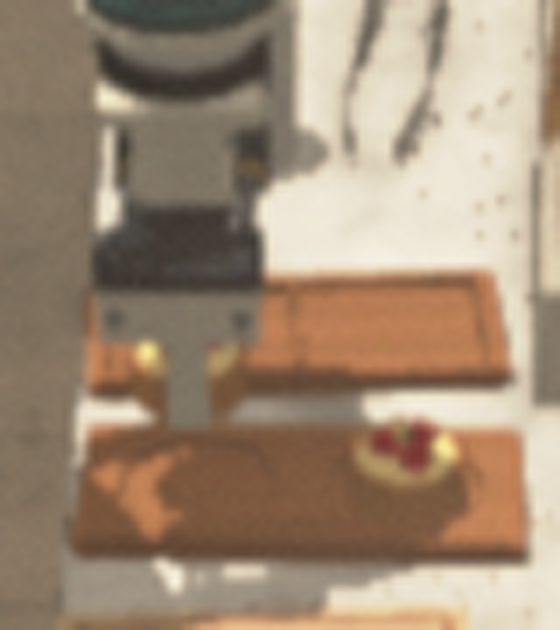

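Request:
arm_command --series '[{"translation": [0,0.001,0.03],"angular": [0,0,0],"fingers": -1},{"translation": [0,0.001,0.045],"angular": [0,0,0],"fingers": -1},{"translation": [0,0.001,0.052],"angular": [0,0,0],"fingers": -1},{"translation": [0,0.001,0.057],"angular": [0,0,0],"fingers": -1},{"translation": [0,0.001,0.057],"angular": [0,0,0],"fingers": -1}]'

```text
time: 6.03
eef_pos: [0.4435, 0.2619, -0.0152]
eef_rot: [-0.0, 0.009, 1.0, -0.0]
force: [-0.1, -0.7, -0.6]
gripper_width: 0.0556
```

```bash
python3 look.py side s7 280 100 360 190 7; python3 -c "
from h import *
from rig import state
go(.4435,.262,-.0157,89);print(state()['force'])"
```

```text
pos [ 0.4438  0.2623 -0.0144] t 6.08 w 0.0555
trans [ 0.0003 -0.0003  0.0013] ang [ 0.      0.     -0.0001]
[-0.53395871 -0.3192808   0.10158193]
```

View pics/s7.png

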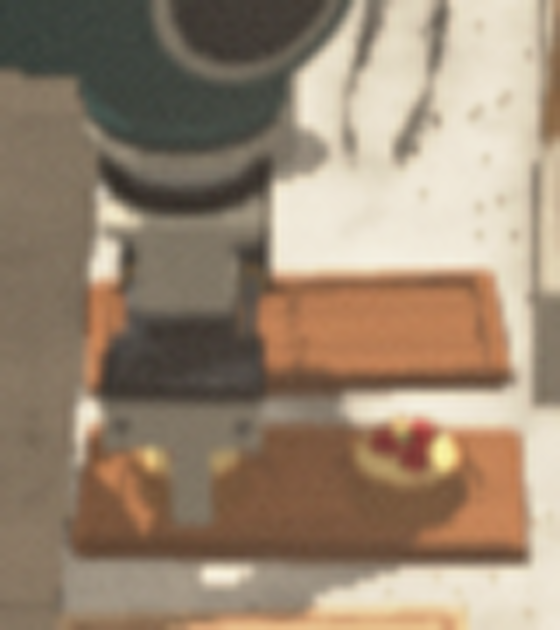

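The held tart at (190,460) sits at the same height and depth in the picture as the fixed one at (405,452). Release it.

Request:
arm_command --series '[{"translation": [0,0,0.001],"angular": [0,0,0],"fingers": 1},{"translation": [0,0,0.001],"angular": [0,0,0],"fingers": 1},{"translation": [0,0,0.001],"angular": [0,0,0],"fingers": 1},{"translation": [0,0,0.001],"angular": [0,0,0],"fingers": 1},{"translation": [0,0,0.001],"angular": [0,0,0],"fingers": 1},{"translation": [0,0,-0.03],"angular": [0,0,0],"fingers": 1},{"translation": [0,0,-0.07],"angular": [0,0,0],"fingers": 1},{"translation": [0,0,-0.07],"angular": [0,0,0],"fingers": 1}]'

```text
time: 6.75
eef_pos: [0.4464, 0.2642, 0.0632]
eef_rot: [0.004, 0.009, 1.0, 0.002]
force: [0.4, 0.5, 0.8]
gripper_width: 0.0917
```

```bash
python3 -c "
from h import *
go(.518,.0655,.03,83)"
```

```text
pos [0.4464 0.2642 0.0632] t 6.75 w 0.0917
trans [-0.0748 -0.1975  0.0329] ang [0.0008 0.0013 0.0166]
```

Request:
arm_command --series '[{"translation": [-0.075,-0.198,0.033],"angular": [0,0,0.017],"fingers": 1},{"translation": [-0.075,-0.198,0.033],"angular": [0,0,0.017],"fingers": 1},{"translation": [-0.075,-0.198,0.033],"angular": [0,0,0.017],"fingers": 1},{"translation": [-0.075,-0.198,0.033],"angular": [0,0,0.017],"fingers": 1},{"translation": [-0.075,-0.198,0.033],"angular": [0,0,0.017],"fingers": 1},{"translation": [-0.075,-0.198,0.033],"angular": [0,0,0.017],"fingers": 1},{"translation": [-0.075,-0.198,0.033],"angular": [0,0,0.017],"fingers": 1},{"translation": [-0.075,-0.198,0.033],"angular": [0,0,0.017],"fingers": 1}]'

```text
time: 7.42
eef_pos: [0.5153, 0.0635, 0.0228]
eef_rot: [0.0, 0.063, 0.998, 0.0]
force: [-0.6, 0.6, -0.1]
gripper_width: 0.093
```

```bash
python3 look.py side s8 275 110 375 230 5;  python3 -c "
from h import *
go(.518,.0655,-.0227,83)"
```

```text
pos [0.5152 0.0642 0.0228] t 7.47 w 0.0929
trans [-0.0026  0.0016  0.0455] ang [ 0.0001  0.0001 -0.0003]
```

View pics/s8.png

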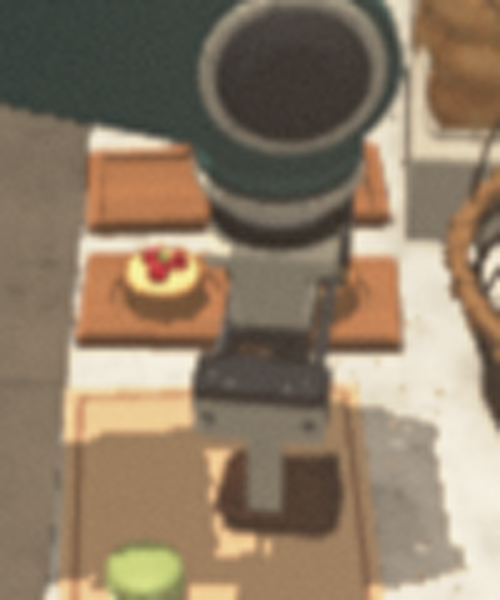

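The tart sits flat in its recess at (163,275). The finger at (265,480) looks slightly left of the brownie's middle at (280,490), so I'll check that with the geometry.

```bash
python3 -c "
from h import *
s=pickle.load(open('s8.pkl','rb'))
f=lambda P:((proj(s,P)-[275,110])*5).round(0).tolist()
print(f([[.5152+.0075,.0642-.064,.06],[.518,.0655,.02],[.525,.0655,.02]]))
d=pickle.load(open('s0.pkl','rb'))['side']
hsv=cv2.cvtColor(d['pixels'],cv2.COLOR_RGB2HSV).astype(int);m=((hsv[...,2]<115)).astype(np.uint8);k=np.zeros_like(m);k[195:265,308:360]=1;m*=k
for c in cv2.findContours(m,0,1)[0]:
  if cv2.contourArea(c)>30:
    M=cv2.moments(c);p=(M['m10']/M['m00'],M['m01']/M['m00']);print(M['m00'],p,cv2.boundingRect(c),onplane(d,[p],.02).round(4))
"
```

```text
[[288.0, 512.0], [277.0, 484.0], [289.0, 484.0]]
415.5 (333.0445246690734, 245.71640593662252) (320, 234, 28, 24) [[ 0.5231 -0.0897  0.02  ]]
304.0 (330.6189692982456, 208.7796052631579) (319, 201, 24, 16) [[0.5184 0.057  0.02  ]]
```

Request:
arm_command --series '[{"translation": [-0.003,0,0.02],"angular": [0,0,0],"fingers": 1},{"translation": [-0.003,0,0.036],"angular": [0,0,0],"fingers": 1},{"translation": [-0.003,0,0.043],"angular": [0,0,0],"fingers": 1},{"translation": [-0.003,0,0.043],"angular": [0,0,0],"fingers": 1},{"translation": [-0.003,0,0.043],"angular": [0,0,0],"fingers": -1},{"translation": [-0.003,0,0.043],"angular": [0,0,0],"fingers": -1},{"translation": [-0.003,0,0.043],"angular": [0,0,0],"fingers": -1},{"translation": [-0.003,0,0.043],"angular": [0,0,0],"fingers": -1}]'

```text
time: 8.13
eef_pos: [0.5185, 0.0632, -0.0199]
eef_rot: [0.001, 0.062, 0.998, 0.0]
force: [0.2, 0.1, 1.2]
gripper_width: 0.0709
```

Request:
arm_command --series '[{"translation": [0,0,0],"angular": [0,0,0],"fingers": -1},{"translation": [0,0,0],"angular": [0,0,0],"fingers": -1},{"translation": [0,0,0],"angular": [0,0,0],"fingers": -1},{"translation": [0,0,0],"angular": [0,0,0],"fingers": -1},{"translation": [0,0,0],"angular": [0,0,0],"fingers": -1}]'

```text
time: 8.55
eef_pos: [0.5182, 0.0631, -0.0205]
eef_rot: [0.0, 0.062, 0.998, 0.0]
force: [-1.1, 1.2, 5.8]
gripper_width: 0.0554
```

```bash
python3 look.py side s9 275 110 375 230 5;  python3 -c "
from h import *
go(.5395,.394,.055,92.5)"
```

```text
pos [ 0.5182  0.0631 -0.0205] t 8.6 w 0.0553
trans [ 0.0199  0.331  -0.0755] ang [ 0.      0.0001 -0.0268]
```

View pics/s9.png

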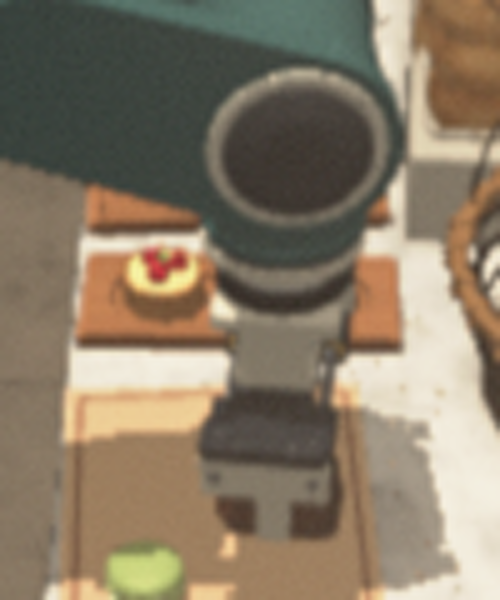

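Request:
arm_command --series '[{"translation": [0,0,-0.03],"angular": [0,0,0],"fingers": -1},{"translation": [0,0,-0.065],"angular": [0,0,0],"fingers": -1},{"translation": [0,0,-0.075],"angular": [0,0,0],"fingers": -1},{"translation": [0.02,0.331,-0.075],"angular": [0,0,-0.027],"fingers": -1},{"translation": [0.02,0.331,-0.075],"angular": [0,0,-0.027],"fingers": -1},{"translation": [0.02,0.331,-0.075],"angular": [0,0,-0.027],"fingers": -1},{"translation": [0.02,0.331,-0.075],"angular": [0,0,-0.027],"fingers": -1},{"translation": [0.02,0.331,-0.075],"angular": [0,0,-0.027],"fingers": -1}]'

```text
time: 9.27
eef_pos: [0.531, 0.2729, 0.0538]
eef_rot: [-0.0, -0.022, 1.0, -0.0]
force: [1.4, -0.7, -1.5]
gripper_width: 0.0554
```

```bash
python3 -c "
from h import *
go(.5395,.394,.055,92.5)"
```

```text
pos [0.531  0.2729 0.0538] t 9.27 w 0.0554
trans [-0.0139  0.1206 -0.0013] ang [-0.     -0.      0.0002]
```

Request:
arm_command --series '[{"translation": [-0.014,0.12,0],"angular": [0,0,0],"fingers": -1},{"translation": [-0.014,0.12,0],"angular": [0,0,0],"fingers": -1},{"translation": [-0.014,0.12,0],"angular": [0,0,0],"fingers": -1},{"translation": [-0.014,0.12,0],"angular": [0,0,0],"fingers": -1},{"translation": [-0.014,0.12,0.01],"angular": [0,0,0],"fingers": -1},{"translation": [-0.014,0.12,0.02],"angular": [0,0,0],"fingers": -1},{"translation": [-0.014,0.12,0.03],"angular": [0,0,0],"fingers": -1},{"translation": [-0.014,0.12,0.03],"angular": [0,0,0],"fingers": -1}]'

```text
time: 9.93
eef_pos: [0.5389, 0.3895, 0.0208]
eef_rot: [-0.002, -0.022, 1.0, -0.001]
force: [0.0, -0.9, -1.7]
gripper_width: 0.0554
```

```bash
python3 look.py side s10 275 80 375 200 5;  python3 -c "
from h import *
go(.5395,.394,-.013,92.5)"
```

```text
pos [0.5394 0.3899 0.0223] t 9.98 w 0.0555
trans [-0.0004  0.0041  0.0353] ang [-0.0002 -0.0003  0.    ]
```

View pics/s10.png

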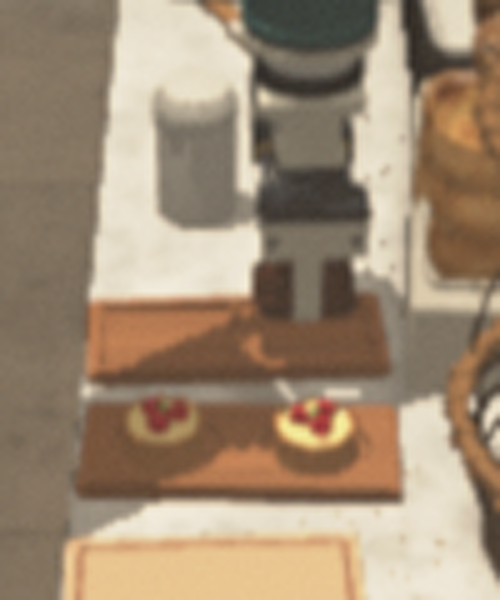

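Request:
arm_command --series '[{"translation": [0,0.003,0.015],"angular": [0,0,0],"fingers": -1},{"translation": [0,0.003,0.025],"angular": [0,0,0],"fingers": -1},{"translation": [0,0.003,0.031],"angular": [0,0,0],"fingers": -1},{"translation": [0,0.003,0.035],"angular": [0,0,0],"fingers": -1},{"translation": [0,0.003,0.035],"angular": [0,0,0],"fingers": -1}]'

```text
time: 10.4
eef_pos: [0.5394, 0.3941, -0.0121]
eef_rot: [-0.001, -0.023, 1.0, -0.0]
force: [0.2, -0.8, -1.2]
gripper_width: 0.0556
```

```bash
python3 look.py side s11 275 80 375 200 5;  python3 -c "
from h import *
from rig import state
go(.5395,.393,-.013,92.5);print(state()['force'])"
```

```text
pos [ 0.5396  0.3943 -0.0113] t 10.45 w 0.0557
trans [ 0.0002 -0.0013  0.0017] ang [-0.0001 -0.0001  0.0002]
[-0.59815764  0.67150292 -1.25930378]
```

View pics/s11.png

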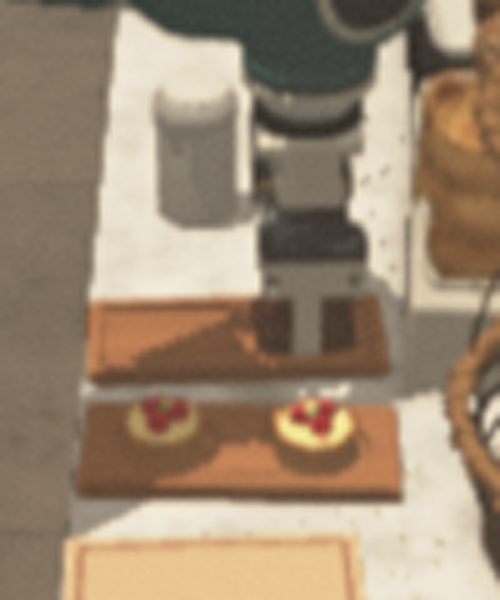

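Request:
arm_command --series '[{"translation": [0,-0.001,0.001],"angular": [0,0,0],"fingers": -1},{"translation": [0,-0.001,0.001],"angular": [0,0,0],"fingers": 1},{"translation": [0,-0.001,0.001],"angular": [0,0,0],"fingers": 1},{"translation": [0,-0.001,0.001],"angular": [0,0,0],"fingers": 1},{"translation": [0,-0.001,0.001],"angular": [0,0,0],"fingers": 1},{"translation": [0,-0.001,0.001],"angular": [0,0,0],"fingers": 1},{"translation": [0,-0.001,-0.03],"angular": [0,0,0],"fingers": 1},{"translation": [0,-0.001,-0.06],"angular": [0,0,0],"fingers": 1}]'

```text
time: 11.12
eef_pos: [0.5389, 0.3928, 0.0483]
eef_rot: [-0.001, -0.023, 1.0, -0.001]
force: [0.4, 0.9, 0.7]
gripper_width: 0.0922
```

```bash
python3 look.py side s12 275 80 375 200 5;  python3 -c "
from h import *
go(.523,-.083,.045,124)"
```

```text
pos [0.5415 0.3946 0.0566] t 11.17 w 0.0926
trans [ 0.0401 -0.4763  0.01  ] ang [ 0.0002  0.0009 -0.0872]
```

View pics/s12.png

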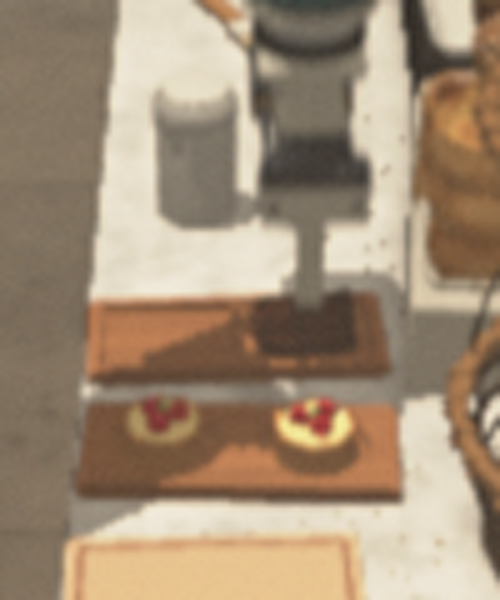

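The brownie lies in the far recess at (303,325). On to brownie b.

Request:
arm_command --series '[{"translation": [0.04,-0.476,0.01],"angular": [0,0,-0.087],"fingers": 1},{"translation": [0.04,-0.476,0.01],"angular": [0,0,-0.087],"fingers": 1},{"translation": [0.04,-0.476,0.01],"angular": [0,0,-0.087],"fingers": 1},{"translation": [0.04,-0.476,0.01],"angular": [0,0,-0.087],"fingers": 1},{"translation": [0.04,-0.476,0.01],"angular": [0,0,-0.087],"fingers": 1},{"translation": [0.04,-0.476,0.01],"angular": [0,0,-0.087],"fingers": 1},{"translation": [0.04,-0.476,0.01],"angular": [0,0,-0.087],"fingers": 1},{"translation": [0.04,-0.476,0.01],"angular": [0,0,-0.087],"fingers": 1}]'

```text
time: 11.83
eef_pos: [0.5267, 0.0605, 0.0425]
eef_rot: [0.0, -0.292, 0.956, -0.0]
force: [0.4, 0.6, 0.5]
gripper_width: 0.0933
```

```bash
python3 -c "
from h import *
go(.523,-.083,.03,124)"
```

```text
pos [0.5267 0.0605 0.0425] t 11.83 w 0.0933
trans [ 0.0831 -0.117   0.0125] ang [-0.0001  0.0001 -0.0002]
```

Request:
arm_command --series '[{"translation": [0.083,-0.117,0.012],"angular": [0,0,0],"fingers": 1},{"translation": [0.083,-0.117,0.012],"angular": [0,0,0],"fingers": 1},{"translation": [0.083,-0.117,0.012],"angular": [0,0,0],"fingers": 1},{"translation": [0.083,-0.117,0.012],"angular": [0,0,0],"fingers": 1},{"translation": [0.083,-0.117,0.012],"angular": [0,0,0],"fingers": 1},{"translation": [0.083,-0.117,0.012],"angular": [0,0,0],"fingers": 1}]'

```text
time: 12.33
eef_pos: [0.5234, -0.0819, 0.0303]
eef_rot: [0.0, -0.291, 0.957, 0.0]
force: [-0.2, 0.5, -0.5]
gripper_width: 0.093
```

```bash
python3 look.py side s13 275 180 385 290 5;  python3 -c "
from h import *
go(.523,-.083,-.0205,124)"
```

```text
pos [ 0.5235 -0.0811  0.0303] t 12.38 w 0.0927
trans [ 0.0015 -0.0013  0.0508] ang [ 0.      0.     -0.0004]
```

View pics/s13.png

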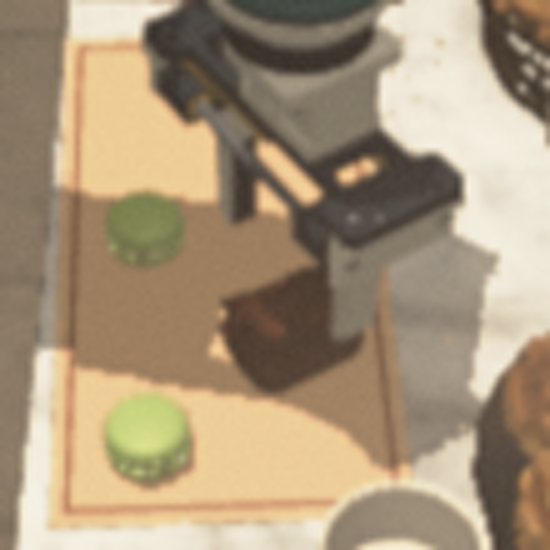

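The jaws straddle the brownie at (290,330), parallel to its sides. Descend and grip.

Request:
arm_command --series '[{"translation": [0.001,-0.001,0.025],"angular": [0,0,0],"fingers": 1},{"translation": [0.001,-0.001,0.044],"angular": [0,0,0],"fingers": 1},{"translation": [0.001,-0.001,0.051],"angular": [0,0,0],"fingers": 1},{"translation": [0.001,-0.001,0.051],"angular": [0,0,0],"fingers": 1},{"translation": [0.001,-0.001,0.051],"angular": [0,0,0],"fingers": -1},{"translation": [0.001,-0.001,0.051],"angular": [0,0,0],"fingers": -1},{"translation": [0.001,-0.001,0.051],"angular": [0,0,0],"fingers": -1},{"translation": [0.001,-0.001,0.051],"angular": [0,0,0],"fingers": -1}]'

```text
time: 13.05
eef_pos: [0.5237, -0.0825, -0.0198]
eef_rot: [0.001, -0.292, 0.957, -0.0]
force: [0.3, -0.0, -0.4]
gripper_width: 0.071
```

Request:
arm_command --series '[{"translation": [0,0,0],"angular": [0,0,0],"fingers": -1},{"translation": [0,0,0],"angular": [0,0,0],"fingers": -1},{"translation": [0,0,0],"angular": [0,0,0],"fingers": -1},{"translation": [0,0,0],"angular": [0,0,0],"fingers": -1},{"translation": [0,0,0],"angular": [0,0,0],"fingers": -1}]'

```text
time: 13.47
eef_pos: [0.5234, -0.0826, -0.0203]
eef_rot: [0.0, -0.292, 0.957, -0.0]
force: [-1.7, 0.8, 5.3]
gripper_width: 0.0569
```

```bash
python3 look.py side s14 275 180 385 290 5;  python3 -c "
from h import *
go(.4405,.390,.065,92.5)"
```

```text
pos [ 0.5234 -0.0826 -0.0203] t 13.52 w 0.0569
trans [-0.1948  0.4384 -0.0854] ang [-0.      0.0001  0.0872]
```

View pics/s14.png

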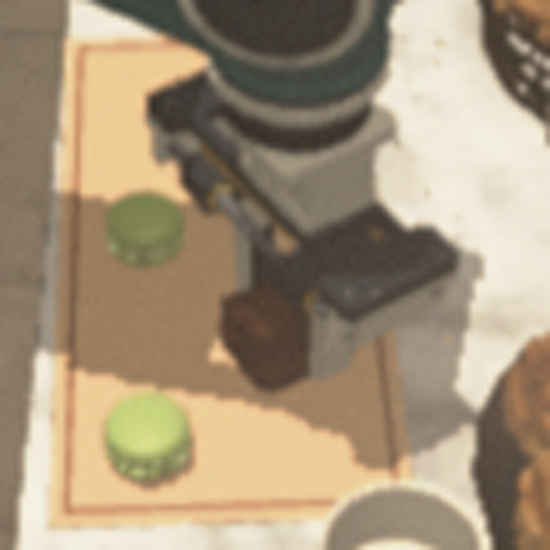

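Request:
arm_command --series '[{"translation": [0,0,-0.03],"angular": [0,0,0],"fingers": -1},{"translation": [0,0,-0.07],"angular": [0,0,0],"fingers": -1},{"translation": [0,0,-0.085],"angular": [0,0,0],"fingers": -1},{"translation": [-0.195,0.438,-0.085],"angular": [0,0,0.087],"fingers": -1},{"translation": [-0.195,0.438,-0.085],"angular": [0,0,0.087],"fingers": -1},{"translation": [-0.195,0.438,-0.085],"angular": [0,0,0.087],"fingers": -1},{"translation": [-0.195,0.438,-0.085],"angular": [0,0,0.087],"fingers": -1},{"translation": [-0.195,0.438,-0.085],"angular": [0,0,0.087],"fingers": -1}]'

```text
time: 14.18
eef_pos: [0.4901, 0.1073, 0.0642]
eef_rot: [0.0, -0.019, 1.0, -0.0]
force: [0.4, -0.5, -0.3]
gripper_width: 0.057
```

```bash
python3 -c "
from h import *
go(.4405,.390,.065,92.5)"
```

```text
pos [0.4901 0.1073 0.0642] t 14.18 w 0.057
trans [ 0.0386  0.2844 -0.0008] ang [-0.      0.     -0.0008]
```

Request:
arm_command --series '[{"translation": [0.039,0.283,0],"angular": [0,0,0],"fingers": -1},{"translation": [0.039,0.283,0],"angular": [0,0,0],"fingers": -1},{"translation": [0.039,0.283,0],"angular": [0,0,0],"fingers": -1},{"translation": [0.039,0.283,0],"angular": [0,0,0],"fingers": -1},{"translation": [0.039,0.283,0],"angular": [0,0,0],"fingers": -1},{"translation": [0.039,0.283,0],"angular": [0,0,0],"fingers": -1},{"translation": [0.039,0.283,0.01],"angular": [0,0,0],"fingers": -1},{"translation": [0.039,0.283,0.02],"angular": [0,0,0],"fingers": -1}]'

```text
time: 14.85
eef_pos: [0.4376, 0.3921, 0.0441]
eef_rot: [0.0, -0.024, 1.0, 0.001]
force: [0.1, 0.3, -1.5]
gripper_width: 0.0568
```

```bash
python3 look.py side s15 275 80 375 200 5; python3 -c "
from h import *
go(.4405,.390,-.0125,92.5)"
```

```text
pos [0.4372 0.389  0.0413] t 14.9 w 0.0573
trans [-0.0034  0.0009  0.0538] ang [-0.0002 -0.0004  0.0008]
```

View pics/s15.png

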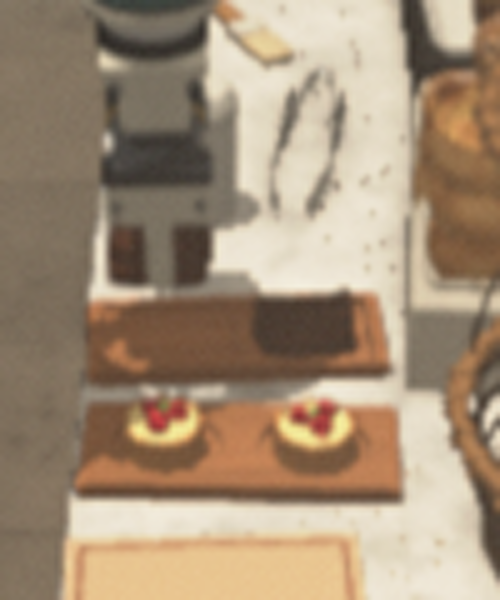

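Request:
arm_command --series '[{"translation": [-0.003,0.001,0.025],"angular": [0,0,0.001],"fingers": -1},{"translation": [-0.003,0.001,0.042],"angular": [0,0,0.001],"fingers": -1},{"translation": [-0.003,0.001,0.05],"angular": [0,0,0.001],"fingers": -1},{"translation": [-0.003,0.001,0.053],"angular": [0,0,0.001],"fingers": -1},{"translation": [-0.003,0.001,0.053],"angular": [0,0,0.001],"fingers": -1}]'

```text
time: 15.32
eef_pos: [0.442, 0.3876, -0.0089]
eef_rot: [-0.0, -0.019, 1.0, -0.0]
force: [-0.7, 0.4, -1.1]
gripper_width: 0.0569
```

```bash
python3 look.py side s16 275 80 375 200 5; python3 -c "
from h import *
go(.4405,.390,-.0133,92.5)"
```

```text
pos [ 0.4423  0.3879 -0.008 ] t 15.37 w 0.0573
trans [0.0017 0.0021 0.0053] ang [ 0.      0.0001 -0.0008]
```

View pics/s16.png

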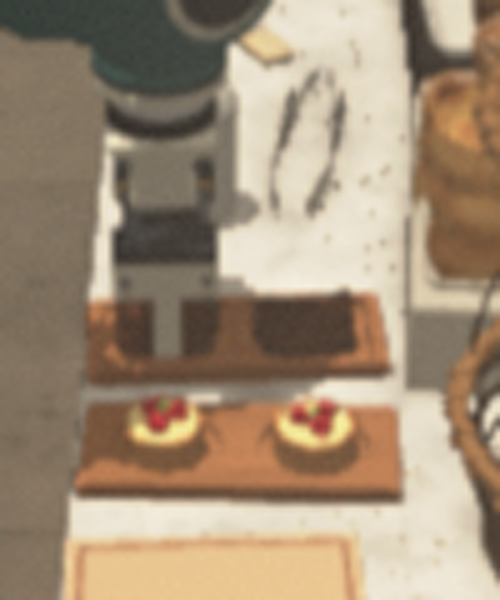

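Request:
arm_command --series '[{"translation": [0.001,0.001,0.003],"angular": [0,0,-0.001],"fingers": -1},{"translation": [0.001,0.001,0.004],"angular": [0,0,-0.001],"fingers": -1},{"translation": [0.001,0.001,0.004],"angular": [0,0,-0.001],"fingers": -1},{"translation": [0.001,0.001,0.004],"angular": [0,0,-0.001],"fingers": -1}]'

```text
time: 15.7
eef_pos: [0.441, 0.3893, -0.0123]
eef_rot: [0.0, -0.023, 1.0, 0.0]
force: [-0.5, -0.0, -0.8]
gripper_width: 0.0567
```

Request:
arm_command --series '[{"translation": [0,0,0.001],"angular": [0,0,0],"fingers": -1},{"translation": [0,0,0.001],"angular": [0,0,0],"fingers": 1},{"translation": [0,0,0.001],"angular": [0,0,0],"fingers": 1},{"translation": [0,0,0.001],"angular": [0,0,0],"fingers": 1},{"translation": [0,0,0.001],"angular": [0,0,0],"fingers": 1},{"translation": [0,0,0.001],"angular": [0,0,0],"fingers": 1},{"translation": [0,0,-0.03],"angular": [0,0,0],"fingers": 1},{"translation": [0,0,-0.07],"angular": [0,0,0],"fingers": 1}]'

```text
time: 16.37
eef_pos: [0.4393, 0.3879, 0.0549]
eef_rot: [-0.002, -0.023, 1.0, -0.002]
force: [0.2, 0.3, 0.8]
gripper_width: 0.0922
```

```bash
python3 look.py side s17 275 80 375 200 5; python3 -c "
from h import *
go(.440,-.009,.04,90)"
```

```text
pos [0.4425 0.3905 0.0658] t 16.42 w 0.093
trans [ 0.0207 -0.3991  0.0243] ang [0.0006 0.0008 0.0072]
```

View pics/s17.png

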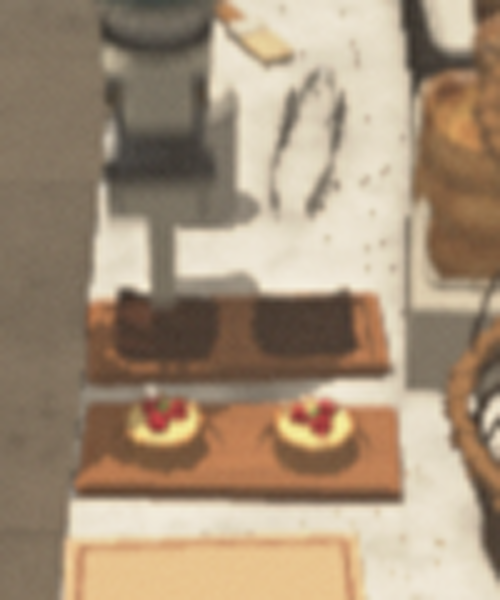

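Both brownies sit in their recesses, at (167,325) and (303,325). Next the macarons.

Request:
arm_command --series '[{"translation": [0.021,-0.399,0.01],"angular": [0,0,0.007],"fingers": 1},{"translation": [0.021,-0.399,0.01],"angular": [0,0,0.007],"fingers": 1},{"translation": [0.021,-0.399,0.01],"angular": [0,0,0.007],"fingers": 1},{"translation": [0.021,-0.399,0.01],"angular": [0,0,0.007],"fingers": 1},{"translation": [0.021,-0.399,0.01],"angular": [0,0,0.007],"fingers": 1},{"translation": [0.021,-0.399,0.01],"angular": [0,0,0.007],"fingers": 1},{"translation": [0.021,-0.399,0.01],"angular": [0,0,0.007],"fingers": 1},{"translation": [0.021,-0.399,0.01],"angular": [0,0,0.007],"fingers": 1}]'

```text
time: 17.08
eef_pos: [0.438, 0.0542, 0.0491]
eef_rot: [0.001, -0.001, 1.0, -0.0]
force: [1.7, -0.1, -0.4]
gripper_width: 0.0929
```

```bash
python3 -c "
from h import *
go(.440,-.009,.02,90)"
```

```text
pos [0.438  0.0542 0.0491] t 17.08 w 0.0929
trans [-0.0019 -0.0632  0.0291] ang [-0.      0.0002  0.0003]
```

Request:
arm_command --series '[{"translation": [-0.002,-0.063,0],"angular": [0,0,0],"fingers": 1},{"translation": [-0.002,-0.063,0.015],"angular": [0,0,0],"fingers": 1},{"translation": [-0.002,-0.063,0.029],"angular": [0,0,0],"fingers": 1},{"translation": [-0.002,-0.063,0.029],"angular": [0,0,0],"fingers": 1},{"translation": [-0.002,-0.063,0.029],"angular": [0,0,0],"fingers": 1}]'

```text
time: 17.5
eef_pos: [0.4401, -0.007, 0.0197]
eef_rot: [-0.001, -0.0, 1.0, 0.0]
force: [-0.6, -0.2, 0.3]
gripper_width: 0.0932
```

```bash
python3 look.py side s18 270 180 350 280 6;  python3 -c "
from h import *
go(.440,-.009,-.025,90)"
```

```text
pos [ 0.4406 -0.0067  0.0204] t 17.55 w 0.0928
trans [ 0.0006 -0.0023  0.0454] ang [ 0.     -0.      0.0002]
```

View pics/s18.png

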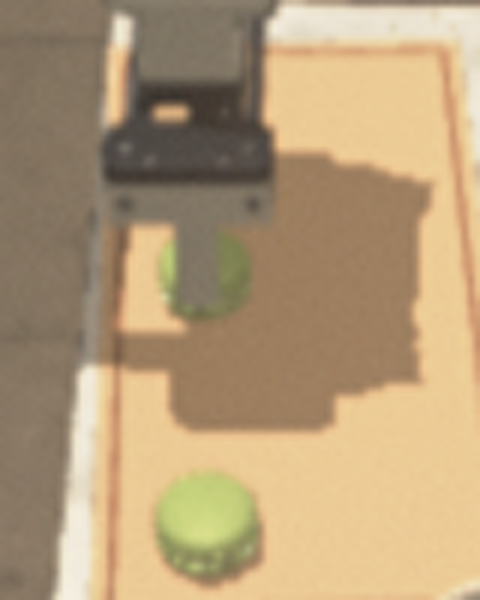

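Request:
arm_command --series '[{"translation": [-0.001,-0.002,0.02],"angular": [0,0,0],"fingers": 1},{"translation": [-0.001,-0.002,0.038],"angular": [0,0,0],"fingers": 1},{"translation": [-0.001,-0.002,0.045],"angular": [0,0,0],"fingers": 1},{"translation": [-0.001,-0.002,0.045],"angular": [0,0,0],"fingers": 1},{"translation": [-0.001,-0.002,0.045],"angular": [0,0,0],"fingers": -1},{"translation": [-0.001,-0.002,0.045],"angular": [0,0,0],"fingers": -1},{"translation": [-0.001,-0.002,0.045],"angular": [0,0,0],"fingers": -1},{"translation": [-0.001,-0.002,0.045],"angular": [0,0,0],"fingers": -1}]'

```text
time: 18.22
eef_pos: [0.4417, -0.0088, -0.0247]
eef_rot: [0.0, -0.001, 1.0, -0.0]
force: [-0.4, 0.2, 0.7]
gripper_width: 0.0708
```

Request:
arm_command --series '[{"translation": [0,0,0],"angular": [0,0,0],"fingers": -1},{"translation": [0,0,0],"angular": [0,0,0],"fingers": -1},{"translation": [0,0,0],"angular": [0,0,0],"fingers": -1},{"translation": [0,0,0],"angular": [0,0,0],"fingers": -1},{"translation": [0,0,0],"angular": [0,0,0],"fingers": -1},{"translation": [0,0,0],"angular": [0,0,0],"fingers": -1}]'

```text
time: 18.72
eef_pos: [0.4417, -0.009, -0.0248]
eef_rot: [0.0, -0.001, 1.0, -0.0]
force: [0.3, -0.6, 5.6]
gripper_width: 0.044
```

```bash
python3 look.py side s19 270 180 350 280 6;  python3 -c "
from h import *
go(.491,-.3935,.055,88)"
```

```text
pos [ 0.4416 -0.009  -0.0249] t 18.77 w 0.0436
trans [-0.0489 -0.3845 -0.0798] ang [-0.      0.0001  0.0057]
```

View pics/s19.png

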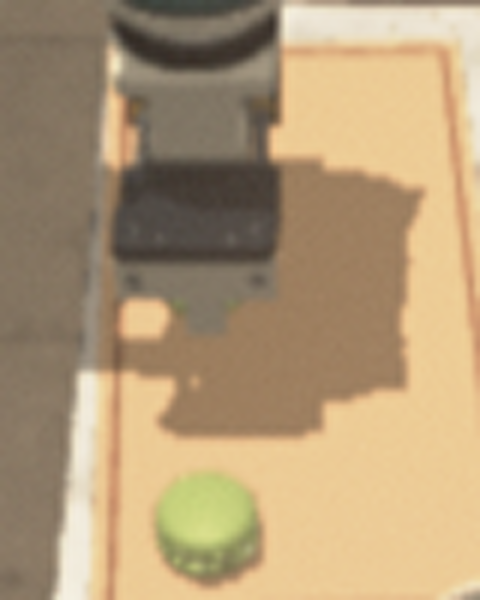

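Request:
arm_command --series '[{"translation": [0,0,-0.025],"angular": [0,0,0],"fingers": -1},{"translation": [0,0,-0.065],"angular": [0,0,0],"fingers": -1},{"translation": [0,0,-0.08],"angular": [0,0,0],"fingers": -1},{"translation": [-0.049,-0.384,-0.08],"angular": [0,0,0.006],"fingers": -1},{"translation": [-0.049,-0.384,-0.08],"angular": [0,0,0.006],"fingers": -1},{"translation": [-0.049,-0.384,-0.08],"angular": [0,0,0.006],"fingers": -1},{"translation": [-0.049,-0.384,-0.08],"angular": [0,0,0.006],"fingers": -1},{"translation": [-0.049,-0.384,-0.08],"angular": [0,0,0.006],"fingers": -1}]'

```text
time: 19.43
eef_pos: [0.4677, -0.2177, 0.0547]
eef_rot: [-0.0, 0.018, 1.0, 0.0]
force: [1.5, 1.4, 0.7]
gripper_width: 0.0437
```

```bash
python3 -c "
from h import *
go(.491,-.3935,.055,88)"
```

```text
pos [ 0.4677 -0.2177  0.0547] t 19.43 w 0.0437
trans [-0.0297 -0.1749 -0.0003] ang [ 0.     -0.     -0.0003]
```

Request:
arm_command --series '[{"translation": [-0.029,-0.176,0],"angular": [0,0,0],"fingers": -1},{"translation": [-0.029,-0.176,0],"angular": [0,0,0],"fingers": -1},{"translation": [-0.029,-0.176,0],"angular": [0,0,0],"fingers": -1},{"translation": [-0.029,-0.176,0],"angular": [0,0,0],"fingers": -1},{"translation": [-0.029,-0.176,0.01],"angular": [0,0,0],"fingers": -1},{"translation": [-0.029,-0.176,0.03],"angular": [0,0,0],"fingers": -1},{"translation": [-0.029,-0.176,0.035],"angular": [0,0,0],"fingers": -1},{"translation": [-0.029,-0.176,0.035],"angular": [0,0,0],"fingers": -1}]'

```text
time: 20.1
eef_pos: [0.4896, -0.3917, 0.0177]
eef_rot: [-0.001, 0.018, 1.0, 0.001]
force: [-0.0, 0.1, 0.6]
gripper_width: 0.0438
```

```bash
python3 look.py side s20 260 260 390 400 4.2; python3 -c "
from h import *
go(.491,-.3935,-.018,88)"
```

```text
pos [ 0.4902 -0.3918  0.0192] t 20.15 w 0.0441
trans [-0.0009 -0.0017  0.0372] ang [ 0.0002 -0.0002 -0.0002]
```

View pics/s20.png

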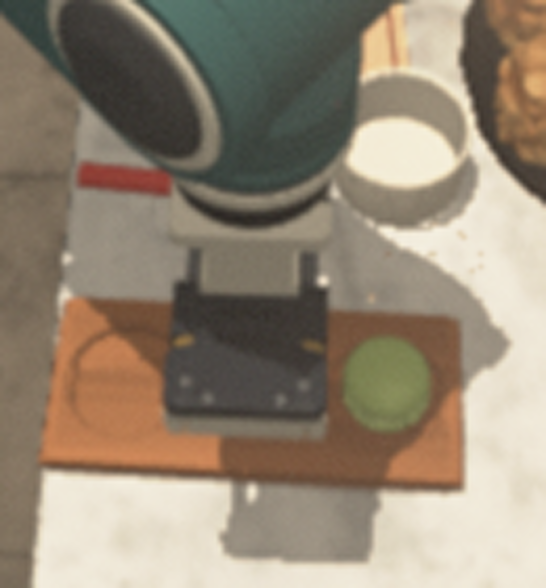

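The ramekin at (405,150) is clear. I'll check the recess centres from the rim positions before lowering.

```bash
python3 -c "
from h import *
d=pickle.load(open('s0.pkl','rb'))
print(onplane(d['side'],[(289.5,351),(290,351),(320.6,352.6)],.014).round(4))
print(onplane(d['top'],[(170+719/2.6,165+118/2.6),(170+719/2.6,165+160/2.6)],.014).round(4))
"
```

```text
[[ 0.4217 -0.3921  0.014 ]
 [ 0.4228 -0.3921  0.014 ]
 [ 0.4905 -0.3958  0.014 ]]
[[ 0.488  -0.4017  0.014 ]
 [ 0.4259 -0.4005  0.014 ]]
```

Request:
arm_command --series '[{"translation": [-0.001,-0.003,0.015],"angular": [0,0,0],"fingers": -1},{"translation": [-0.001,-0.003,0.028],"angular": [0,0,0],"fingers": -1},{"translation": [-0.001,-0.003,0.033],"angular": [0,0,0],"fingers": -1},{"translation": [-0.001,-0.003,0.036],"angular": [0,0,0],"fingers": -1},{"translation": [-0.001,-0.003,0.036],"angular": [0,0,0],"fingers": -1},{"translation": [-0.001,-0.003,0.036],"angular": [0,0,0],"fingers": -1}]'

```text
time: 20.65
eef_pos: [0.4914, -0.395, -0.0162]
eef_rot: [-0.0, 0.018, 1.0, 0.0]
force: [-2.6, 3.1, 1.0]
gripper_width: 0.0437
```

```bash
python3 -c "
from h import *
from rig import state
go(.491,-.3945,-.018,88);print(state()['force'])"
```

```text
pos [ 0.4914 -0.395  -0.0162] t 20.65 w 0.0437
trans [0.0004 0.0005 0.0018] ang [ 0.0001 -0.0001 -0.0002]
[-2.59770508  3.11032452  0.99174916]
```

Request:
arm_command --series '[{"translation": [0,0,0.0015],"angular": [0,0,0],"fingers": -1},{"translation": [0,0,0.0015],"angular": [0,0,0],"fingers": -1},{"translation": [0,0,0.0015],"angular": [0,0,0],"fingers": -1}]'

```text
time: 20.9
eef_pos: [0.4915, -0.3952, -0.0166]
eef_rot: [-0.0, 0.018, 1.0, 0.0]
force: [-7.1, 7.7, 11.3]
gripper_width: 0.0436
```

```bash
python3 look.py side s21 260 260 390 400 4.2
```

```text
(no output)
```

View pics/s21.png

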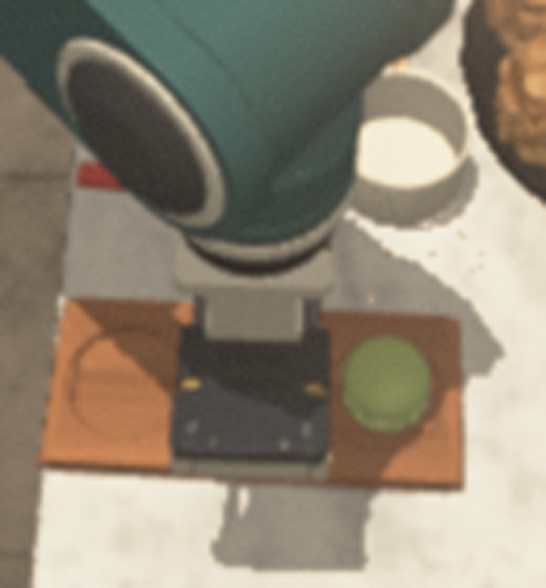

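The arm met resistance at z=-0.0166, about 2 mm before the planned height. I'll raise it 1 mm, release and inspect.

Request:
arm_command --series '[{"translation": [0,0,-0.002],"angular": [0,0,0],"fingers": -1},{"translation": [0,0,-0.002],"angular": [0,0,0],"fingers": 1},{"translation": [0,0,-0.002],"angular": [0,0,0],"fingers": 1},{"translation": [0,0,-0.002],"angular": [0,0,0],"fingers": 1},{"translation": [0,0,-0.002],"angular": [0,0,0],"fingers": 1},{"translation": [0,0,-0.002],"angular": [0,0,0],"fingers": 1},{"translation": [0,0,-0.03],"angular": [0,0,0],"fingers": 1},{"translation": [0,0,-0.07],"angular": [0,0,0],"fingers": 1}]'

```text
time: 21.62
eef_pos: [0.4901, -0.3942, 0.0495]
eef_rot: [-0.002, 0.018, 1.0, 0.002]
force: [0.9, -0.1, 0.8]
gripper_width: 0.0745
```

```bash
python3 -c "
from h import *
go(.445,-.1605,.055,90)"
```

```text
pos [ 0.4901 -0.3942  0.0495] t 21.62 w 0.0745
trans [ 0.0536  0.2319 -0.0044] ang [ 0.0006 -0.0007 -0.0058]
```

Request:
arm_command --series '[{"translation": [0.054,0.232,-0.01],"angular": [0,0,-0.006],"fingers": 1},{"translation": [0.054,0.232,-0.01],"angular": [0,0,-0.006],"fingers": 1},{"translation": [0.054,0.232,-0.01],"angular": [0,0,-0.006],"fingers": 1},{"translation": [0.054,0.232,-0.01],"angular": [0,0,-0.006],"fingers": 1},{"translation": [0.054,0.232,-0.01],"angular": [0,0,-0.006],"fingers": 1},{"translation": [0.054,0.232,-0.01],"angular": [0,0,-0.006],"fingers": 1},{"translation": [0.054,0.232,-0.01],"angular": [0,0,-0.006],"fingers": 1},{"translation": [0.054,0.232,0.01],"angular": [0,0,-0.006],"fingers": 1}]'

```text
time: 22.28
eef_pos: [0.448, -0.1614, 0.046]
eef_rot: [0.003, -0.002, 1.0, -0.001]
force: [0.9, -1.1, 0.4]
gripper_width: 0.0932
```

```bash
python3 look.py side s22 260 215 390 390 3.4;  python3 -c "
from h import *
go(.445,-.1605,-.022,90)"
```

```text
pos [ 0.4458 -0.1611  0.0401] t 22.33 w 0.0931
trans [0.0009 0.0006 0.0621] ang [-0.0001  0.0001  0.0004]
```

View pics/s22.png

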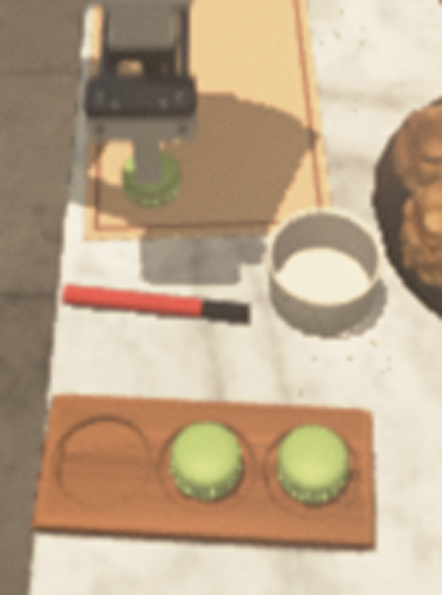

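The first macaron sits flat in the middle recess at (206,460), at the same height as the fixed one at (312,463). Now macaron b at (152,178).

Request:
arm_command --series '[{"translation": [0.001,0,0.03],"angular": [0,0,0],"fingers": 1},{"translation": [0.001,0,0.052],"angular": [0,0,0],"fingers": 1},{"translation": [0.001,0,0.062],"angular": [0,0,0],"fingers": 1},{"translation": [0.001,0,0.062],"angular": [0,0,0],"fingers": 1},{"translation": [0.001,0,0.062],"angular": [0,0,0],"fingers": -1},{"translation": [0.001,0,0.062],"angular": [0,0,0],"fingers": -1},{"translation": [0.001,0,0.062],"angular": [0,0,0],"fingers": -1},{"translation": [0.001,0,0.062],"angular": [0,0,0],"fingers": -1}]'

```text
time: 23.0
eef_pos: [0.4457, -0.1621, -0.0184]
eef_rot: [0.001, -0.001, 1.0, -0.0]
force: [0.8, -1.3, 1.1]
gripper_width: 0.0706
```

Request:
arm_command --series '[{"translation": [0,0,0],"angular": [0,0,0],"fingers": -1},{"translation": [0,0,0],"angular": [0,0,0],"fingers": -1},{"translation": [0,0,0],"angular": [0,0,0],"fingers": -1},{"translation": [0,0,0],"angular": [0,0,0],"fingers": -1},{"translation": [0,0,0],"angular": [0,0,0],"fingers": -1},{"translation": [0,0,0],"angular": [0,0,0],"fingers": -1}]'

```text
time: 23.5
eef_pos: [0.4451, -0.1618, -0.0194]
eef_rot: [0.0, -0.001, 1.0, -0.0]
force: [-0.3, -0.2, 2.6]
gripper_width: 0.0439
```

```bash
python3 -c "
from h import *
go(.4225,-.3925,.055,88)"
```

```text
pos [ 0.4451 -0.1618 -0.0194] t 23.5 w 0.0439
trans [ 0.0229 -0.2307 -0.0744] ang [-0.      0.      0.0057]
```

Request:
arm_command --series '[{"translation": [0,0,-0.025],"angular": [0,0,0],"fingers": -1},{"translation": [0,0,-0.06],"angular": [0,0,0],"fingers": -1},{"translation": [0,0,-0.074],"angular": [0,0,0],"fingers": -1},{"translation": [0.023,-0.231,-0.074],"angular": [0,0,0.006],"fingers": -1},{"translation": [0.023,-0.231,-0.074],"angular": [0,0,0.006],"fingers": -1},{"translation": [0.023,-0.231,-0.074],"angular": [0,0,0.006],"fingers": -1},{"translation": [0.023,-0.231,-0.074],"angular": [0,0,0.006],"fingers": -1},{"translation": [0.023,-0.231,-0.074],"angular": [0,0,0.006],"fingers": -1}]'

```text
time: 24.17
eef_pos: [0.424, -0.3711, 0.0544]
eef_rot: [0.0, 0.018, 1.0, -0.0]
force: [0.6, 1.7, -0.8]
gripper_width: 0.0441
```

```bash
python3 look.py side s23 260 215 390 390 3.4; python3 -c "
from h import *
go(.4225,-.3925,.025,88)"
```

```text
pos [ 0.4231 -0.3767  0.0543] t 24.22 w 0.0437
trans [ 0.     -0.0157  0.0293] ang [-0.0004 -0.     -0.0006]
```

View pics/s23.png

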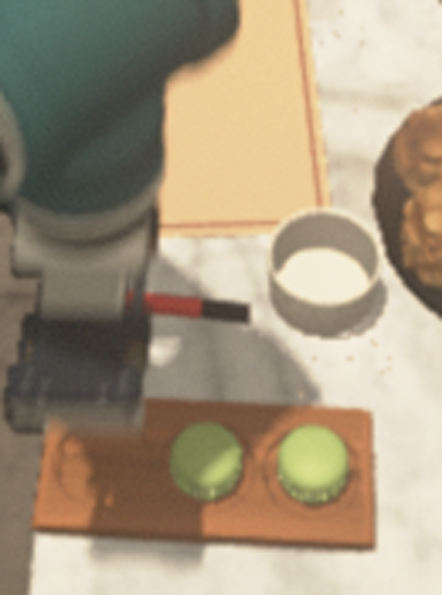

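Request:
arm_command --series '[{"translation": [0,-0.014,0.02],"angular": [0,0,0],"fingers": -1},{"translation": [0,-0.014,0.03],"angular": [0,0,0],"fingers": -1},{"translation": [0,-0.014,0.03],"angular": [0,0,0],"fingers": -1},{"translation": [0,-0.014,0.03],"angular": [0,0,0],"fingers": -1}]'

```text
time: 24.55
eef_pos: [0.4239, -0.3821, 0.0239]
eef_rot: [-0.001, 0.018, 1.0, 0.001]
force: [-0.3, 0.3, -0.8]
gripper_width: 0.0436
```

```bash
python3 -c "
from h import *
go(.4225,-.3925,-.012,88)"
```

```text
pos [ 0.4239 -0.3821  0.0239] t 24.55 w 0.0436
trans [ 0.001  -0.0105  0.0358] ang [ 0.0002 -0.0002 -0.0002]
```

Request:
arm_command --series '[{"translation": [0.001,-0.0105,0.01],"angular": [0,0,0],"fingers": -1},{"translation": [0.001,-0.0105,0.023],"angular": [0,0,0],"fingers": -1},{"translation": [0.001,-0.0105,0.03],"angular": [0,0,0],"fingers": -1},{"translation": [0.001,-0.0105,0.034],"angular": [0,0,0],"fingers": -1},{"translation": [0.001,-0.0105,0.035],"angular": [0,0,0],"fingers": -1},{"translation": [0.001,-0.0105,0.035],"angular": [0,0,0],"fingers": -1},{"translation": [0.001,-0.0105,0.035],"angular": [0,0,0],"fingers": -1}]'

```text
time: 25.13
eef_pos: [0.423, -0.3936, -0.0102]
eef_rot: [0.0, 0.018, 1.0, -0.0]
force: [0.0, -1.2, -0.8]
gripper_width: 0.0439
```

```bash
python3 -c "
from h import *
go(.4225,-.3925,-.0124,88)"
```

```text
pos [ 0.423  -0.3936 -0.0102] t 25.13 w 0.0439
trans [0.0005 0.0011 0.0022] ang [-0.      0.     -0.0002]
```

Request:
arm_command --series '[{"translation": [0,0.001,0.001],"angular": [0,0,0],"fingers": -1},{"translation": [0,0.001,0.0015],"angular": [0,0,0],"fingers": -1},{"translation": [0,0.001,0.0015],"angular": [0,0,0],"fingers": -1}]'

```text
time: 25.38
eef_pos: [0.4229, -0.3925, -0.0119]
eef_rot: [0.0, 0.018, 1.0, -0.0]
force: [-0.5, -0.7, -0.5]
gripper_width: 0.0437
```

Request:
arm_command --series '[{"translation": [0,0,0.0005],"angular": [0,0,0],"fingers": -1},{"translation": [0,0,0.0005],"angular": [0,0,0],"fingers": 1},{"translation": [0,0,0.0005],"angular": [0,0,0],"fingers": 1},{"translation": [0,0,0.0005],"angular": [0,0,0],"fingers": 1},{"translation": [0,0,0.0005],"angular": [0,0,0],"fingers": 1},{"translation": [0,0,0.0005],"angular": [0,0,0],"fingers": 1},{"translation": [0,0,0.0005],"angular": [0,0,0],"fingers": 1},{"translation": [0,0,0.0005],"angular": [0,0,0],"fingers": 1}]'

```text
time: 26.05
eef_pos: [0.4228, -0.3926, -0.0126]
eef_rot: [-0.0, 0.018, 1.0, 0.0]
force: [0.3, 0.2, -0.1]
gripper_width: 0.086
```

Request:
arm_command --series '[{"translation": [0,0,-0.03],"angular": [0,0,0],"fingers": 1},{"translation": [0,0,-0.07],"angular": [0,0,0],"fingers": 1},{"translation": [0,0,-0.1],"angular": [0,0,0],"fingers": 1},{"translation": [0.03,0.3,-0.1],"angular": [0,0,0],"fingers": 1},{"translation": [0.03,0.3,-0.1],"angular": [0,0,0],"fingers": 1},{"translation": [0.03,0.3,-0.1],"angular": [0,0,0],"fingers": 1},{"translation": [0.03,0.3,-0.1],"angular": [0,0,0],"fingers": 1},{"translation": [0.03,0.3,-0.1],"angular": [0,0,0],"fingers": 1}]'

```text
time: 26.72
eef_pos: [0.409, -0.183, 0.0874]
eef_rot: [0.0, 0.019, 1.0, -0.0]
force: [1.2, 0.4, -0.2]
gripper_width: 0.093
```

Request:
arm_command --series '[{"translation": [0,0.1,0],"angular": [0,0,0],"fingers": 1},{"translation": [0,0.1,0],"angular": [0,0,0],"fingers": 1},{"translation": [0,0.1,0],"angular": [0,0,0],"fingers": 1},{"translation": [0,0.1,0],"angular": [0,0,0],"fingers": 1},{"translation": [0,0.1,0],"angular": [0,0,0],"fingers": 1},{"translation": [0,0.1,0],"angular": [0,0,0],"fingers": 1}]'

```text
time: 27.22
eef_pos: [0.4133, -0.0851, 0.0875]
eef_rot: [0.0, 0.018, 1.0, -0.0]
force: [0.3, 0.0, -0.4]
gripper_width: 0.0933
```

```bash
python3 look.py side f1 260 130 390 390 2.3; python3 look.py top f2 170 165 470 245 2.6
python3 - <<'E'
from h import *
s0=pickle.load(open("s0.pkl","rb"));a=pickle.load(open("f1.pkl","rb"));b=pickle.load(open("f2.pkl","rb"))
for n,s,R in(("side",a,(265,320,374,380)),("top",b,(420,170,470,237))):
  for c in blobs(s,"green",R):
    m=cv2.moments(c);p=(m["m10"]/m["m00"],m["m01"]/m["m00"]);print(n,m["m00"],np.round(p,1),onplane(s,[p],.023)[0].round(4))
E
```

```text
side 319.0 [351.5 351. ] [ 0.5581 -0.3968  0.023 ]
side 314.5 [320.2 349.8] [ 0.4897 -0.3941  0.023 ]
side 322.0 [290.  348.6] [ 0.4233 -0.3913  0.023 ]
top 86.0 [445.  226.4] [ 0.4256 -0.3921  0.023 ]
top 86.0 [445.6 209.2] [ 0.4915 -0.3956  0.023 ]
top 83.0 [445.9 191.6] [ 0.5592 -0.3982  0.023 ]
```

View pics/f1.png

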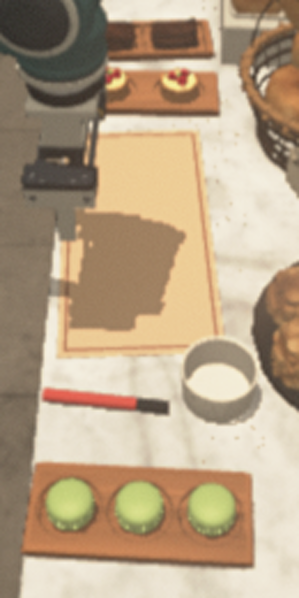

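View pics/f2.png

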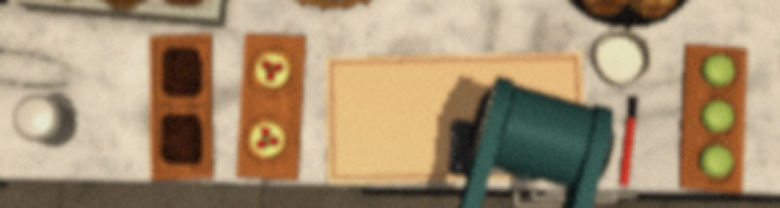

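All pieces look seated: brownies at (182,72) and (182,138), tarts at (270,70) and (267,138), and macarons in a line at x≈717. I'll run one numeric check on the brownies and tart, then hand in.

Run:
```python
from h import *
from rig import snapshot,finish_job,state
s=snapshot("top")
for col,z,R in(("brownie",.026,(228,175,254,233)),("tart",.032,(262,178,290,233))):
  for c in blobs(s,col,R):
    m=cv2.moments(c);p=(m["m10"]/m["m00"],m["m01"]/m["m00"]);print(col,m["m00"],np.round(p,1),onplane(s,[p],z)[0].round(4))
print("ramekin/shaker px shift", [np.abs(s["pixels"][y-14:y+14,x-14:x+14].astype(int)-pickle.load(open("s0.pkl","rb"))["top"]["pixels"][y-14:y+14,x-14:x+14]).mean().round(2) for x,y in((408,187),(186,210))])
st=state();print(st["force"],st["joint_velocities"].round(3))
```

```text
brownie 245.0 [239.3 218.1] [0.4408 0.3886 0.026 ]
brownie 215.0 [239.5 192.5] [0.5387 0.3924 0.026 ]
tart 126.5 [272.1 218.1] [0.4426 0.2637 0.032 ]
tart 123.5 [274.2 191.4] [0.5448 0.2594 0.032 ]
ramekin/shaker px shift [np.float64(1.92), np.float64(11.41)]
[-0.1644145   0.76265675  0.67794098] [-0.001 -0.     0.002  0.003  0.     0.003]
```

```bash
python3 -c "
from rig import finish_job
print(finish_job())"
```

```text
the job is handed in; nothing more can be done
None
```

All five petits fours are in their recesses and I handed the job in at about 27 s of the 128 s allowed. No verdict was reported.

**Final checks:**

| Piece | Measured position (x, y) in m | How far from the recess centre |
|---|---|---|
| Macarons | (0.424, -0.392) and (0.490, -0.395) | within about 3 mm; evenly spaced in line with the fixed one |
| Brownies | (0.441, 0.389) and (0.539, 0.392) | within about 2 mm |
| Tartlet | (0.443, 0.264) | within about 3 mm; about 102 mm from the fixed one (100 mm expected) |

- **Seating:** in the side view every piece looks upright and flat. I judged height and tilt by eye, not by measurement.
- **Ramekin and shaker:** neither seems to have moved. The picture patch around the shaker did change, by a mean of 11 grey levels. I put that down to the arm's shadow in the first image, because its outline is in the same place to within about 3 mm.

**What disagreed along the way:**
- **Height offset:** the fingers were about 47 mm higher than the reported TCP height implied, so the first attempt closed above the tart without touching it. I corrected the height from the side camera. After that I set each placing height relative to the height at which the piece was gripped.
- **Early contact:** the first macaron met the board about 2 mm before the planned height, with about 15 N. I backed off, released it, and it settled flat.

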